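Lay out a solar lantern kit on the bench

TASK

Set out the lantern kit on the white foam board: lay the battery pack flat midway between the round lantern base and the circuit board, its length running from one to the other, and stand the heat sink, fins up, directly behind the battery pack (on the side away from the robot) with a gap of about 30 mm. Stand the diffuser tube upright, centred on the lantern base, and put the cap on top of it, centred, knob up. Leave the solder reel, the parts bin and the screwdriver where they are.

Things in the scene. Friction and masses are not known exactly. Their poses are not given: they have to be found in the camera images.
- board: Fixed white foam board, 220 mm (x) by 300 mm (y), 12 mm thick. Origin: centre of underside. x points away from the robot (up to 0.2 rad askew; 'behind' is along this +x, square with the edges), y left. Lantern base and circuit board are fixed on it at y = +95 and -95 mm (which is which varies), both at x = -30 mm; the point midway between them is x = -30, y = 0.
- lamp_base: Fixed round grey plastic lantern base on the foam board, 90 mm diameter, 30 mm high, flat top 72 mm across. Origin at the centre of its underside (12 mm above the bench), z up, x and y as the board's.
- circuit_board: Fixed green circuit board with black chips on a grey carrier, on the foam board: 60 mm (its x) by 80 mm (its y), 11 mm high, parts on it up to 23 mm. Origin at the centre of its underside (12 mm above the bench), axes as the board's.
- battery_pack: Loose flat pack of two dark round cells side by side with two black bands, 68 mm long (its x), 37 mm wide (its y), 18 mm high, about 100 g. Origin at the centre of its underside, z up. Grip it across the 37 mm width.
- heat_sink: Loose aluminium heat sink, 50 mm (its x, along the fins) by 40 mm (its y) and 28 mm high: 5 mm plate below, six upright fins above. Origin at the centre of its underside, z up. Grip it across the 40 mm, on the flat sides of the outer fins. About 90 g.
- diffuser: Loose white plastic tube standing upright, open at both ends, 48 mm outer and 40 mm inner diameter, 55 mm high, about 60 g. Origin at the centre of its underside, z along its axis. Grip it across the outside.
- cap: Loose grey plastic lantern cap, flat underside: disc 56 mm diameter and 10 mm high, with an upright round knob on its middle, 20 mm diameter, from 10 to 38 mm above the underside. Origin at the centre of its underside, z up through the knob. Grip it by the knob. About 60 g.
- reel: Bystander: metal solder reel lying flat, 60 mm diameter, 36 mm high. Origin at the centre of its underside. To be left alone.
- parts_bin: Bystander: open black component bin with a divider, 80 by 110 mm, 40 mm high. Origin at the centre of its underside. To be left alone.
- screwdriver: Bystander: screwdriver with a black handle lying on the bench near the robot's base, on its right, about 200 mm long along its x. To be left alone.
Mind the look-alikes: they are no part of the job. What is shaped like the cap but blue or brown is not meant.

How it is judged (in metres and radians):
At the end, for the whole second after the job is handed in: Battery pack 15 mm from midway (each way), 0.25 rad lengthwise; heat sink behind, 55-90 mm centre to centre, 22 mm from board's middle line; diffuser on base 10 mm off centre; cap on diffuser 10 mm off centre; all flat or upright to 0.15 rad, released, at rest; bystanders moved under 20 mm (y of battery_pack in the frame of board between -0.015 and 0.015 m and x of battery_pack in the frame of board between -0.045 and -0.015 m and z of battery_pack in the frame of board between 0.008 and 0.016 m and angle between the x axis of battery_pack and the y axis of board, either way round below 0.25 rad and horizontal distance between heat_sink and battery_pack between 0.055 and 0.09 m and y of heat_sink in the frame of board between -0.022 and 0.022 m and x of heat_sink in the frame of board above 0.015 m and z of heat_sink in the frame of board between 0.008 and 0.016 m and horizontal distance between diffuser and lamp_base below 0.01 m and z of diffuser in the frame of lamp_base between 0.026 and 0.034 m and horizontal distance between cap and diffuser below 0.01 m and z of cap in the frame of diffuser between 0.051 and 0.059 m and angle between each of battery_pack, heat_sink, diffuser, cap's own z axis and vertical below 0.15 rad and linear speed of each of battery_pack, heat_sink, diffuser, cap below 0.01 m/s); the robot touches nothing.
It fails at once if solder reel disturbed (moved more than 20 mm) (distance of reel from where it was at the start of the episode above 0.02 m).
It fails at once if parts bin disturbed (moved more than 20 mm) (distance of parts_bin from where it was at the start of the episode above 0.02 m).
It fails at once if screwdriver disturbed (moved more than 20 mm) (distance of screwdriver from where it was at the start of the episode above 0.02 m).
It also fails if it takes over 106 s, if anything falls off the work surface, if the arm or the gripper's body presses on something with over 40 N, if the wrist force passes 120 N, or if a joint passes its speed limit or range.

ROBOT

A 6-joint arm with a two-finger parallel gripper is mounted at the origin on the work surface. World frame = base frame: x ahead of the robot, y to its left, z up, the work surface at z = 0. Lengths are in mm, angles in rad, forces in N, time in s.
With the tool pointing down it reaches from about 350 to 775 mm from the base axis. Payload 7.3 kg.
Tool frame: the origin (TCP) lies between the finger pads; the fingertips stand tcp_to_tips ahead of it and the grasp point (between the pads) lies 5 mm behind it (tcp_to_tips is the distance from the TCP to the fingertips, in mm); z points along the fingers, x is the direction in which the jaws open and shut, and the axes are right-handed (so a half turn about z gives the same grasp; the last joint's range is limited). The gripper opens to 92 mm and grips with 3 to 60 N. Pads are 19 mm wide; open, the fingers measure 130 mm over their backs; the gripper's body (75 mm by 190 mm) begins 47 mm behind the grasp point.
Start: joints at [1.021, 0.342, 1.524, -0, 1.275, -0.146], TCP at [206.268, 482.801, 240.741] pointing down, gripper open.
Joint ranges: [-2.53, 2.53], [-0.77, 2.02], [0.04, 2.7], [-1, 4.14], [0.28, 2.66], [-3.11, 3.11]. Speed limits (rad/s): [2.57, 2.57, 3.14, 3.14, 3.14, 3.14].

INTERFACE

Orientations are given as [roll, pitch, yaw] about the fixed x, y, z axes, in that order (R = Rz(yaw) Ry(pitch) Rx(roll)).
In Python, from plant import * gives the robot as it stands.
- The arm moves only by the tool drive_tool, never from a script. Its argument "deltas" is a list of rows, each an object of numbers: "hand": the gripper's target within -1 to 1 (shut at 1, half-way at 0, fully open at -1); "tx", "ty", "tz": the shift along the tool's x, y, z each as a share of 4 cm, from -1 to 1; "wx", "wy", "wz": the turn, a rotation vector about the tool's x, y, z each as a share of 5 degrees, from -1 to 1. In form: [{"hand": .., "tx": .., "ty": .., "tz": .., "wx": .., "wy": .., "wz": ..}, ...]. A call has 1 to 20 rows; each row shifts and turns the commanded pose from where the row before left it, along the tool's axes as they then stand; what a row does not reach is not made up. A row lasts 1/12 s, in which the tool goes at most 41.7 mm and 7.16 degrees, less where a joint would pass 70% of its speed; a pose out of reach is approached as far as the arm can. A call with a number of a shift or a turn outside -1 to 1 is refused whole. A call with a gripper value outside its range is refused whole. The fingers move at their own pace and stop on an object; the grip force is fixed at half the most. Time passes only in rows, so rows that do not move let the fingers close. It gives the time, the measured TCP pose, the force and the opening at its end, in the units of the state.
- get_obs(): the state, without advancing time (a new reading comes with each control period).
- capture(name): name is "scene" or "top" or "wrist"; returns the picture (480x640x3 uint8, red, green, blue); there is no depth.
- camera_model(name): a dict with "fx", "fy", "cx", "cy" (pixels), "rvec" (rotation vector, rad) and "tvec" (3), from world to camera coordinates, as OpenCV has them. Camera axes: x right, y down, z forward; pixel columns grow to the right and rows downward; lengths in mm; the calibration is good to about 2 mm. A picture is of the moment at which its call begins: read the wrist's pose just before it. camera_model takes no time and is no camera call; for the wrist camera it gives the pose at the moment of the call.
- close_job(): hands the job in, once; it reports no verdict.
The state is a dict: "time": time; "joint_positions": joint angles; "dq": joint speeds; "tau": joint torques, N m; "tool_pos": TCP position; "tcp_rot": TCP orientation; "contact_force": force on the tool from outside, world axes, zero at the start; "moment": the same for the moment, N m; "grip_width": finger opening in mm.
Only numpy, scipy, OpenCV 4.12 (cv2) and the standard library are available. Lean on these libraries where they do the work, as an engineer would, in place of code of your own. Each camera call takes 0.05 s, during which the arm holds its last target.

## Working session

There is one attempt and no reset: what is moved stays moved. The work goes in short steps, Python scripts to look and compute and a tool call to move; the robot and the scene stay as the last step left them, time stands still between calls to the robot, and variables do not carry over. Pictures are saved under pics/ and viewed, and the job is handed in when it is done.

Besides the shell and the picture viewer there is one more tool, called after "Call:" by a JSON object that holds its "fn" and its "kwargs". drive_tool: Moves the arm, as the interface text tells. Its arguments: {"type":"object","properties":{"deltas":{"type":"array","items":{"type":"object","properties":{"hand":{"type":"number"},"tx":{"type":"number"},"ty":{"type":"number"},"tz":{"type":"number"},"wx":{"type":"number"},"wy":{"type":"number"},"wz":{"type":"number"}}}}},"required":["deltas"]}

```bash
ls; mkdir -p pics; python3 - <<'E'
from plant import *
import cv2,numpy as np
o=get_obs();print(o)
for n in ("scene","top","wrist"):
    m=camera_model(n);print(n,m)
    cv2.imwrite(f"pics/{n}0.png",capture(n)[:,:,::-1])
E
```

```text
pics
{'time': 0.0, 'joint_positions': array([ 1.02096757e+00,  3.42717429e-01,  1.52504679e+00, -2.41375918e-05,
        1.27539153e+00, -1.46008388e-01]), 'dq': array([ 0.00011379,  0.00020848,  0.00052361,  0.00053907, -0.00074225,
       -0.00037616]), 'tau': array([-1.97979352e-03, -4.31248212e+01, -2.44217813e+01,  7.16175302e-02,
        5.61544276e-02, -1.45455815e-04]), 'tool_pos': array([206.07004857, 482.4331064 , 240.03730477]), 'tcp_rot': array([-3.14138807e+00,  1.54981986e-03,  1.16698316e+00]), 'contact_force': array([0.4042871 , 0.29329842, 0.53828155]), 'moment': array([-0.00830176, -0.0061903 , -0.02501364]), 'grip_width': 91.71055267270363}
scene {'fx': 451.08012598649196, 'fy': 451.08012598649196, 'cx': 323.9563038902659, 'cy': 232.8734037091504, 'rvec': array([ 1.41208488,  1.9425816 , -1.01544387]), 'tvec': array([ 148.75270773, -217.01807396, 1256.10274393])}
top {'fx': 575.7477524983306, 'fy': 575.7477524983306, 'cx': 325.7420407214754, 'cy': 230.10344655123774, 'rvec': array([ 2.16180815, -2.1725391 ,  0.09599036]), 'tvec': array([  -2.85585793,  500.04470306, 1065.37367489])}
wrist {'fx': 398.68294468454934, 'fy': 398.68294468454934, 'cx': 324.44073458209556, 'cy': 236.0614984378192, 'rvec': array([-2.43266238, -1.60666051, -0.20847659]), 'tvec': array([-524.12714934,  -32.45295991,  389.48481274])}
```

View pics/top0.png

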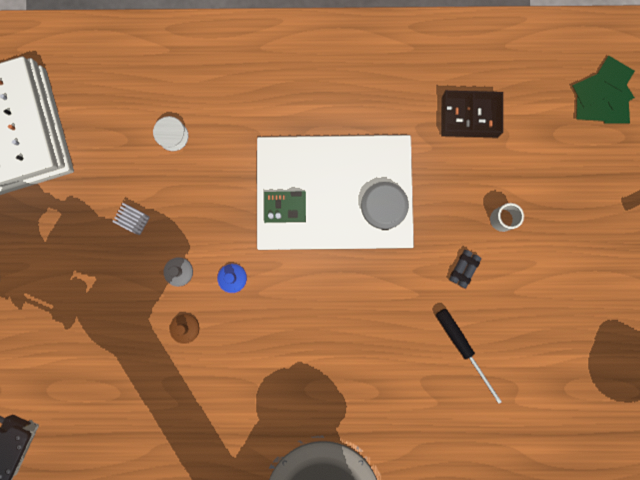

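View pics/scene0.png

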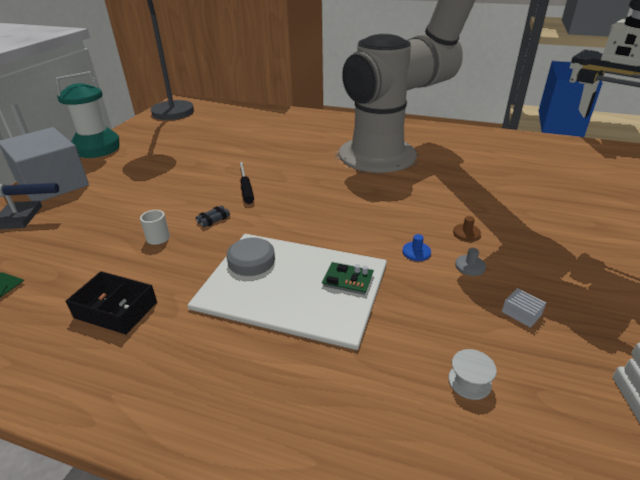

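View pics/wrist0.png

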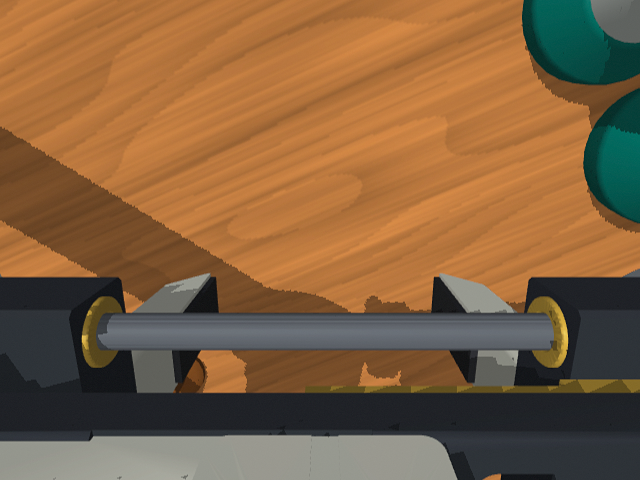

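```bash
cat > h.py <<'E'
import cv2,numpy as np
def ray(m,uv,z):
    R=cv2.Rodrigues(np.array(m['rvec'],float))[0];t=np.array(m['tvec'],float)
    c=-R.T@t
    uv=np.atleast_2d(np.array(uv,float))
    d=np.c_[(uv[:,0]-m['cx'])/m['fx'],(uv[:,1]-m['cy'])/m['fy'],np.ones(len(uv))]@R
    s=(z-c[2])/d[:,2]
    return c+d*s[:,None]
def proj(m,P):
    K=np.array([[m['fx'],0,m['cx']],[0,m['fy'],m['cy']],[0,0,1.]])
    return cv2.projectPoints(np.atleast_2d(np.array(P,float)),np.array(m['rvec'],float),np.array(m['tvec'],float),K,None)[0][:,0]
E
python3 - <<'E'
import cv2
a=cv2.imread('pics/top0.png')
t=lambda x,y,w=80,h=60:cv2.resize(a[y:y+h,x:x+w],(400,300),interpolation=cv2.INTER_NEAREST)
import numpy as np
cv2.imwrite('pics/crops.png',np.vstack([np.hstack([t(95,190),t(140,242)]),np.hstack([t(425,240),t(470,186)])]))
E
```

```text
(no output)
```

View pics/crops.png

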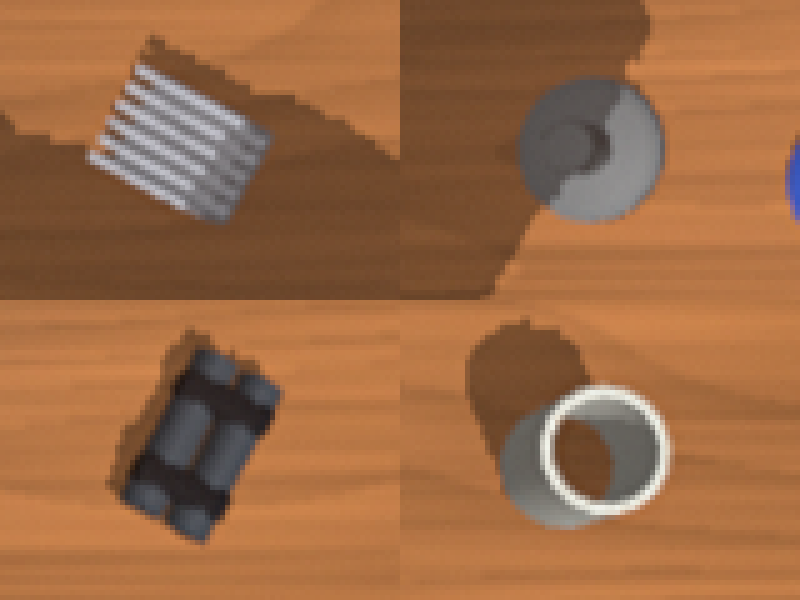

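The crops show the heat sink (top left, fins along the lower-right diagonal), the grey cap, the battery pack and the diffuser, whose bright rim is near (509,216) in the top picture. I'll measure them with masks.

```bash
cat > meas.py <<'E'
from plant import *
from h import *
a=cv2.imread('pics/top0.png');m=camera_model('top')
hsv=cv2.cvtColor(a,cv2.COLOR_BGR2HSV)
low=((hsv[...,1]<75)).astype(np.uint8)*255
def comp(mask,x,y,w,h):
    k=np.zeros_like(mask);k[y:y+h,x:x+w]=mask[y:y+h,x:x+w]
    cs=cv2.findContours(k,cv2.RETR_EXTERNAL,cv2.CHAIN_APPROX_NONE)[0]
    return max(cs,key=cv2.contourArea)
def rect(c,z):
    P=ray(m,c.reshape(-1,2),z)[:,:2].astype(np.float32)
    (cx,cy),(w,h),an=cv2.minAreaRect(P)
    return np.round([cx,cy,w,h,an],1)
def circ(c,z):
    P=ray(m,c.reshape(-1,2),z)[:,:2].astype(np.float32)
    e=cv2.fitEllipse(P);return np.round(list(e[0])+list(e[1]),1)
white=((hsv[...,1]<30)&(hsv[...,2]>200)).astype(np.uint8)*255
bc=comp(white,240,120,190,140)
print('board',rect(bc,12))
print('cap disc z10',circ(comp(low,140,242,70,50),8))
print('reel',circ(comp(low,140,105,60,60),36))
rim=((hsv[...,1]<40)&(hsv[...,2]>185)).astype(np.uint8)*255
print('diff rim z55',circ(comp(rim,480,190,60,50),55))
print('heat sink',rect(comp(low,95,190,70,55),28), rect(comp(low,95,190,70,55),14))
dark=((hsv[...,2]<95)&(hsv[...,1]<110)).astype(np.uint8)*255
print('batt',rect(comp(dark,435,240,60,60),12))
g=((hsv[...,1]<75)&(hsv[...,2]<190)).astype(np.uint8)*255
print('lamp z42..',circ(comp(g,345,170,75,70),30))
pc=((hsv[...,1]>75)).astype(np.uint8)*255
print('pcb',rect(comp(pc,258,180,55,50),23))
cv2.imwrite('pics/masks.png',np.hstack([low,white])[:, ::2])
E
python3 meas.py
python3 - <<'E'
import cv2,numpy as np
a=cv2.imread('pics/top0.png')
cv2.imwrite('pics/crop2.png',cv2.resize(a[120:260,240:430],(760,560),interpolation=cv2.INTER_NEAREST))
E
```

```text
board [ 5.755e+02 -2.160e+01  2.182e+02  2.973e+02  4.000e-01]
cap disc z10 [423.7 277.9  52.7  54.3]
reel [686.4 290.6  59.7  71.1]
diff rim z55 [ 521.8 -345.2   44.9   45.3]
heat sink [523.2 364.4  59.7  42.1  63.4] [524.8 369.3  60.5  42.6  63.4]
batt [ 426.7 -269.3   36.7   66.3   60.9]
lamp z42.. [ 550.3 -114.    90.2   99.7]
pcb [5.451e+02 9.490e+01 5.390e+01 3.040e+01 3.000e-01]
```

View pics/crop2.png

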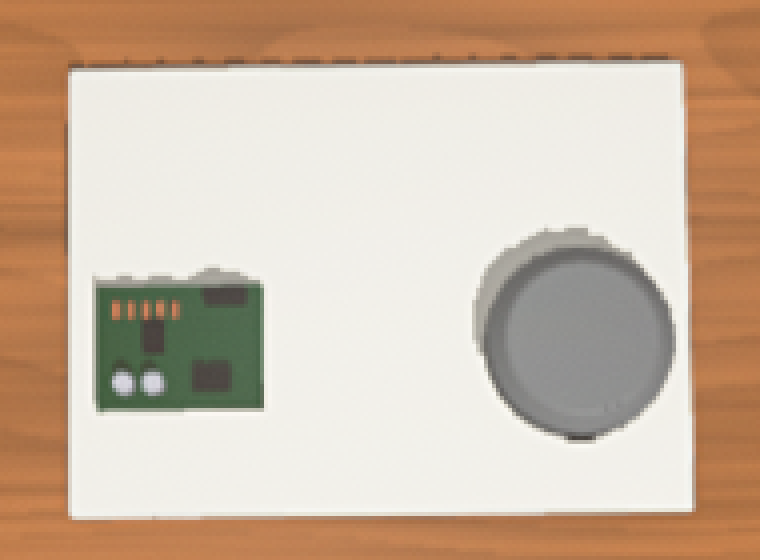

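```bash
python3 - <<'E'
import plant
from plant import *
print([k for k in dir(plant) if not k.startswith('_')])
try: print(tcp_to_tips)
except Exception as e: print(e)
from h import *
m=camera_model('top')
a=cv2.imread('pics/top0.png');hsv=cv2.cvtColor(a,cv2.COLOR_BGR2HSV)
import runpy
g=runpy.run_path('meas.py')
bc=g['bc']
P=ray(m,bc.reshape(-1,2),12)[:,:2].astype(np.float32)
ap=cv2.approxPolyDP(P,8,True).reshape(-1,2);print('board corners',ap)
print('box',cv2.boxPoints(cv2.minAreaRect(P)))
print('lamp top',ray(m,[[240+588/4-.5,120+344/4-.5]],42))
print('pcb corners', ray(m,[[240+98/4,120+284/4],[240+263/4,120+284/4],[240+263/4,120+408/4],[240+98/4,120+408/4]],23)[:,:2])
c=g['comp'](g['dark'],435,240,60,60)
print('batt box',cv2.boxPoints(cv2.minAreaRect(ray(m,c.reshape(-1,2),12)[:,:2].astype(np.float32))))
c=g['comp'](g['low'],95,190,70,55)
print('hs box',cv2.boxPoints(cv2.minAreaRect(ray(m,c.reshape(-1,2),28)[:,:2].astype(np.float32))))
# knob top & cap
print('knob top',ray(m,[[140+571/5-80-.5,242+145/5-.5]],38))
E
```

```text
['Unreachable', 'camera_model', 'capture', 'close_job', 'get_obs', 'tcp_to_tips']
14.0
board [ 5.755e+02 -2.160e+01  2.182e+02  2.973e+02  4.000e-01]
cap disc z10 [423.7 277.9  52.7  54.3]
reel [686.4 290.6  59.7  71.1]
diff rim z55 [ 521.8 -345.2   44.9   45.3]
heat sink [523.2 364.4  59.7  42.1  63.4] [524.8 369.3  60.5  42.6  63.4]
batt [ 426.7 -269.3   36.7   66.3   60.9]
lamp z42.. [ 550.3 -114.    90.2   99.7]
pcb [5.451e+02 9.490e+01 5.390e+01 3.040e+01 3.000e-01]
board corners [[ 684.05237 -167.80759]
 [ 682.11444  125.85456]
 [ 469.5016   126.28875]
 [ 467.9841  -169.50995]]
box [[ 465.3568   126.27505]
 [ 467.453   -171.0184 ]
 [ 685.66724 -169.4798 ]
 [ 683.57104  127.81366]]
lamp top [[ 543.86394857 -119.19038027   42.        ]]
pcb corners [[575.82046163 111.29843324]
 [575.34492154  32.49657314]
 [515.81968082  32.5635168 ]
 [516.25329571 110.94967593]]
batt box [[ 388.83133 -269.21555]
 [ 446.7319  -301.45892]
 [ 464.59048 -269.38962]
 [ 406.6899  -237.14624]]
hs box [[490.94623 347.11884]
 [528.5747  328.24823]
 [555.3575  381.65387]
 [517.729   400.52448]]
knob top [[424.69511816 277.805239    38.        ]]
```

```bash
cat > go.py <<'E'
import sys
from plant import *
from h import *
# usage: go.py x y z yawdeg : units (tool axes after the turn) to go
x,y,z,yaw=map(float,sys.argv[1:5])
o=get_obs();p=np.array(o['tool_pos']);r=np.array(o['tcp_rot'])
from scipy.spatial.transform import Rotation as Ro
R=Ro.from_euler('xyz',r)
T=Ro.from_euler('xyz',[np.pi,0,np.radians(yaw)])
w=(R.inv()*T).as_rotvec(degrees=True)/5
d=T.inv().apply(np.array([x,y,z])-p)/40
print('t',round(o['time'],2),'pos',p.round(1),'yaw',np.degrees(r[2]).round(1),'grip',round(o['grip_width'],1))
print('turn units',w.round(2),'shift units',d.round(2),'norm',np.linalg.norm(d).round(2))
E
python3 go.py 426.7 -269.3 100 60.9
```

```text
t 0.15 pos [206.1 482.5 240.2] yaw 66.9 grip 91.9
turn units [-0.    0.01  1.19] shift units [-13.74  13.96   3.5 ] norm 19.9
```

Call:
{"fn": "drive_tool", "kwargs": {"deltas": [{"hand": -1,"wz": 0.6},{"hand": -1,"wz": 0.6},{"hand": -1,"tx": 0.45,"ty": 0.8},{"hand": -1,"tx": 0.45,"ty": 0.8},{"hand": -1,"tx": 0.45,"ty": 0.8},{"hand": -1,"tx": 0.45,"ty": 0.8},{"hand": -1,"tx": 0.45,"ty": 0.8},{"hand": -1,"tx": 0.45,"ty": 0.8}]}}

```text
invalid input
```

Call:
{"fn": "drive_tool", "kwargs": {"deltas": [{"hand": -1,"tx": 0,"ty": 0,"tz": 0,"wx": 0,"wy": 0,"wz": 0.6},{"hand": -1,"tx": 0,"ty": 0,"tz": 0,"wx": 0,"wy": 0,"wz": 0.6},{"hand": -1,"tx": 0.45,"ty": 0.8,"tz": 0,"wx": 0,"wy": 0,"wz": 0},{"hand": -1,"tx": 0.45,"ty": 0.8,"tz": 0,"wx": 0,"wy": 0,"wz": 0},{"hand": -1,"tx": 0.45,"ty": 0.8,"tz": 0,"wx": 0,"wy": 0,"wz": 0},{"hand": -1,"tx": 0.45,"ty": 0.8,"tz": 0,"wx": 0,"wy": 0,"wz": 0},{"hand": -1,"tx": 0.45,"ty": 0.8,"tz": 0,"wx": 0,"wy": 0,"wz": 0},{"hand": -1,"tx": 0.45,"ty": 0.8,"tz": 0,"wx": 0,"wy": 0,"wz": 0}]}}

```text
time: 0.82
tool_pos: [428.2, 483.3, 240.4]
tcp_rot: [-3.141, 0.001, 1.062]
contact_force: [-0.4, 0.6, 0.7]
grip_width: 91.6
```

```bash
python3 go.py 426.7 -269.3 140 60.9
```

```text
t 0.82 pos [428.2 483.3 240.4] yaw 60.9 grip 91.6
turn units [-0.    0.01 -0.01] shift units [-16.46   9.12   2.51] norm 18.98
```

Call:
{"fn": "drive_tool", "kwargs": {"deltas": [{"hand": -1,"tx": -0.82,"ty": 0.455,"tz": 0.12,"wx": 0,"wy": 0,"wz": 0},{"hand": -1,"tx": -0.82,"ty": 0.455,"tz": 0.12,"wx": 0,"wy": 0,"wz": 0},{"hand": -1,"tx": -0.82,"ty": 0.455,"tz": 0.12,"wx": 0,"wy": 0,"wz": 0},{"hand": -1,"tx": -0.82,"ty": 0.455,"tz": 0.12,"wx": 0,"wy": 0,"wz": 0},{"hand": -1,"tx": -0.82,"ty": 0.455,"tz": 0.12,"wx": 0,"wy": 0,"wz": 0},{"hand": -1,"tx": -0.82,"ty": 0.455,"tz": 0.12,"wx": 0,"wy": 0,"wz": 0},{"hand": -1,"tx": -0.82,"ty": 0.455,"tz": 0.12,"wx": 0,"wy": 0,"wz": 0},{"hand": -1,"tx": -0.82,"ty": 0.455,"tz": 0.12,"wx": 0,"wy": 0,"wz": 0},{"hand": -1,"tx": -0.82,"ty": 0.455,"tz": 0.12,"wx": 0,"wy": 0,"wz": 0},{"hand": -1,"tx": -0.82,"ty": 0.455,"tz": 0.12,"wx": 0,"wy": 0,"wz": 0},{"hand": -1,"tx": -0.82,"ty": 0.455,"tz": 0.12,"wx": 0,"wy": 0,"wz": 0},{"hand": -1,"tx": -0.82,"ty": 0.455,"tz": 0.12,"wx": 0,"wy": 0,"wz": 0},{"hand": -1,"tx": -0.82,"ty": 0.455,"tz": 0.12,"wx": 0,"wy": 0,"wz": 0},{"hand": -1,"tx": -0.82,"ty": 0.455,"tz": 0.12,"wx": 0,"wy": 0,"wz": 0},{"hand": -1,"tx": -0.82,"ty": 0.455,"tz": 0.12,"wx": 0,"wy": 0,"wz": 0},{"hand": -1,"tx": -0.82,"ty": 0.455,"tz": 0.12,"wx": 0,"wy": 0,"wz": 0},{"hand": -1,"tx": -0.82,"ty": 0.455,"tz": 0.12,"wx": 0,"wy": 0,"wz": 0},{"hand": -1,"tx": -0.82,"ty": 0.455,"tz": 0.12,"wx": 0,"wy": 0,"wz": 0},{"hand": -1,"tx": -0.82,"ty": 0.455,"tz": 0.12,"wx": 0,"wy": 0,"wz": 0},{"hand": -1,"tx": -0.82,"ty": 0.455,"tz": 0.12,"wx": 0,"wy": 0,"wz": 0}]}}

```text
time: 2.48
tool_pos: [424.6, -268.4, 144.3]
tcp_rot: [-3.141, -0.0, 1.062]
contact_force: [0.8, 0.3, 0.3]
grip_width: 92.0
```

```bash
cat > snap.py <<'E'
import sys
from plant import *
from h import *
import pickle
n=sys.argv[1];f=sys.argv[2]
m=camera_model(n);im=capture(n)
cv2.imwrite(f'pics/{f}.png',im[:,:,::-1]);pickle.dump(m,open(f'pics/{f}.pkl','wb'))
E
python3 snap.py wrist w1; python3 go.py 426.7 -269.3 60 60.9
```

```text
t 2.53 pos [ 425.  -274.8  143.7] yaw 60.7 grip 91.9
turn units [ 0.03  0.03 -0.04] shift units [ 0.14 -0.03  2.09] norm 2.1
```

View pics/w1.png

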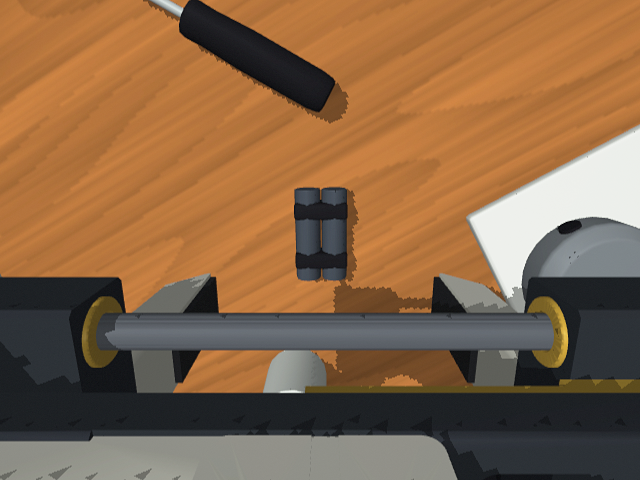

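The wrist view shows the battery pack squared up with the jaws, at columns 295–348 and rows 187–280. I'll check its position against the top camera.

```bash
python3 - <<'E'
from h import *
import pickle
m=pickle.load(open('pics/w1.pkl','rb'))
print(ray(m,[[295,188],[347,188],[347,280],[296,280],[321.5,188],[321.5,280]],14).round(1))
print(m)
E
python3 go.py 426.7 -269.3 60 60.9
```

```text
[[ 388.2 -271.5   14. ]
 [ 405.7 -240.2   14. ]
 [ 465.2 -272.2   14. ]
 [ 447.  -304.9   14. ]
 [ 397.1 -255.5   14. ]
 [ 456.1 -288.5   14. ]]
{'fx': 398.68294468454934, 'fy': 398.68294468454934, 'cx': 324.44073458209556, 'cy': 236.0614984378192, 'rvec': array([-2.50925156, -1.47376656, -0.19292327]), 'tvec': array([  27.71036168, -492.01501346,  166.42487308])}
t 2.53 pos [ 425.  -274.8  143.7] yaw 60.7 grip 91.9
turn units [ 0.03  0.03 -0.04] shift units [ 0.14 -0.03  2.09] norm 2.1
```

Call:
{"fn": "drive_tool", "kwargs": {"deltas": [{"hand": -1,"tx": 0.1,"ty": 0,"tz": 0.7,"wx": 0,"wy": 0,"wz": 0},{"hand": -1,"tx": 0,"ty": 0,"tz": 0.7,"wx": 0,"wy": 0,"wz": 0},{"hand": -1,"tx": 0,"ty": 0,"tz": 0.7,"wx": 0,"wy": 0,"wz": 0},{"hand": -1,"tx": 0,"ty": 0,"tz": 0,"wx": 0,"wy": 0,"wz": 0},{"hand": -1,"tx": 0,"ty": 0,"tz": 0,"wx": 0,"wy": 0,"wz": 0}]}}

```text
time: 2.95
tool_pos: [426.4, -262.3, 59.9]
tcp_rot: [-3.138, -0.001, 1.062]
contact_force: [0.2, 0.2, 0.0]
grip_width: 92.2
```

```bash
python3 go.py 426.7 -270.5 16 60.9;python3 snap.py wrist w2
```

```text
t 2.95 pos [ 426.4 -262.3   59.9] yaw 60.9 grip 92.2
turn units [-0.04 -0.01 -0.01] shift units [-0.17  0.11  1.1 ] norm 1.12
```

View pics/w2.png

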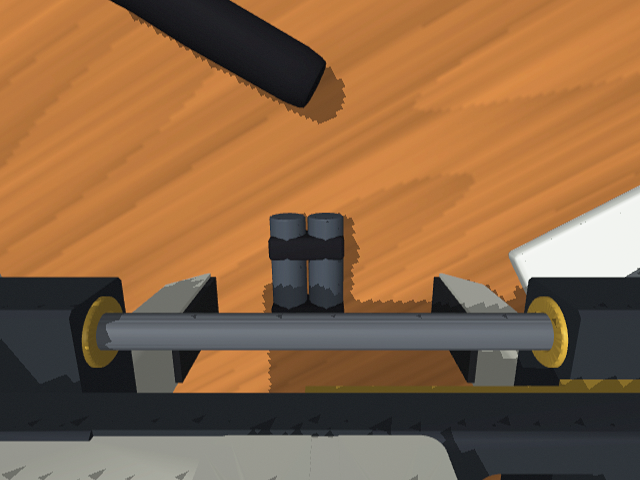

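The pack sits at columns 270–345, about 7 mm left of the jaw centre, which agrees with the computed shift. I'll correct that and go down.

Call:
{"fn": "drive_tool", "kwargs": {"deltas": [{"hand": -1,"tx": -0.17,"ty": 0.11,"tz": 0.2,"wx": 0,"wy": 0,"wz": 0},{"hand": -1,"tx": 0,"ty": 0,"tz": 0.4,"wx": 0,"wy": 0,"wz": 0},{"hand": -1,"tx": 0,"ty": 0,"tz": 0.3,"wx": 0,"wy": 0,"wz": 0},{"hand": -1,"tx": 0,"ty": 0,"tz": 0,"wx": 0,"wy": 0,"wz": 0},{"hand": -1,"tx": 0,"ty": 0,"tz": 0,"wx": 0,"wy": 0,"wz": 0},{"hand": -1,"tx": 0,"ty": 0,"tz": 0,"wx": 0,"wy": 0,"wz": 0}]}}

```text
time: 3.5
tool_pos: [428.3, -271.9, 25.9]
tcp_rot: [3.139, 0.0, 1.062]
contact_force: [0.9, 0.5, 0.3]
grip_width: 91.8
```

```bash
python3 go.py 426.7 -270.5 16 60.9
```

```text
t 3.5 pos [ 428.3 -271.9   25.9] yaw 60.9 grip 91.8
turn units [ 0.03  0.   -0.01] shift units [ 0.01 -0.05  0.25] norm 0.25
```

Call:
{"fn": "drive_tool", "kwargs": {"deltas": [{"hand": -1,"tx": 0,"ty": -0.03,"tz": 0.13,"wx": 0,"wy": 0,"wz": 0},{"hand": -1,"tx": 0,"ty": 0,"tz": 0.12,"wx": 0,"wy": 0,"wz": 0},{"hand": -1,"tx": 0,"ty": 0,"tz": 0,"wx": 0,"wy": 0,"wz": 0},{"hand": 1,"tx": 0,"ty": 0,"tz": 0,"wx": 0,"wy": 0,"wz": 0},{"hand": 1,"tx": 0,"ty": 0,"tz": 0,"wx": 0,"wy": 0,"wz": 0},{"hand": 1,"tx": 0,"ty": 0,"tz": 0,"wx": 0,"wy": 0,"wz": 0},{"hand": 1,"tx": 0,"ty": 0,"tz": 0,"wx": 0,"wy": 0,"wz": 0},{"hand": 1,"tx": 0,"ty": 0,"tz": 0,"wx": 0,"wy": 0,"wz": 0},{"hand": 1,"tx": 0,"ty": 0,"tz": 0,"wx": 0,"wy": 0,"wz": 0},{"hand": 1,"tx": 0,"ty": 0,"tz": 0,"wx": 0,"wy": 0,"wz": 0},{"hand": 1,"tx": 0,"ty": 0,"tz": 0,"wx": 0,"wy": 0,"wz": 0}]}}

```text
time: 4.42
tool_pos: [426.5, -270.6, 14.7]
tcp_rot: [-3.142, -0.0, 1.062]
contact_force: [0.7, 0.9, 0.2]
grip_width: 43.2
```

```bash
python3 go.py 426.7 -270.5 80 60.9
```

```text
t 4.42 pos [ 426.5 -270.6   14.7] yaw 60.9 grip 43.2
turn units [-0.   -0.   -0.01] shift units [ 0.    0.   -1.63] norm 1.63
```

Still closing (43 mm), so I'll wait a little longer before lifting.

Call:
{"fn": "drive_tool", "kwargs": {"deltas": [{"hand": 1,"tx": 0,"ty": 0,"tz": 0,"wx": 0,"wy": 0,"wz": 0},{"hand": 1,"tx": 0,"ty": 0,"tz": 0,"wx": 0,"wy": 0,"wz": 0},{"hand": 1,"tx": 0,"ty": 0,"tz": 0,"wx": 0,"wy": 0,"wz": 0},{"hand": 1,"tx": 0,"ty": 0,"tz": 0,"wx": 0,"wy": 0,"wz": 0},{"hand": 1,"tx": 0,"ty": 0,"tz": -0.2,"wx": 0,"wy": 0,"wz": 0},{"hand": 1,"tx": 0,"ty": 0,"tz": -0.5,"wx": 0,"wy": 0,"wz": 0},{"hand": 1,"tx": 0,"ty": 0,"tz": -0.7,"wx": 0,"wy": 0,"wz": 0},{"hand": 1,"tx": 0,"ty": 0,"tz": -0.7,"wx": 0,"wy": 0,"wz": 0},{"hand": 1,"tx": 0,"ty": 0,"tz": -0.2,"wx": 0,"wy": 0,"wz": 0}]}}

```text
time: 5.17
tool_pos: [428.0, -271.7, 110.8]
tcp_rot: [3.135, 0.001, 1.062]
contact_force: [1.9, -0.8, -0.3]
grip_width: 36.6
```

```bash
python3 go.py 545.5 -22 80 0;python3 snap.py wrist w3
```

```text
t 5.17 pos [ 428.  -271.7  110.8] yaw 60.9 grip 36.6
turn units [ 0.07 -0.03 12.17] shift units [ 2.94 -6.24  0.77] norm 6.94
```

View pics/w3.png

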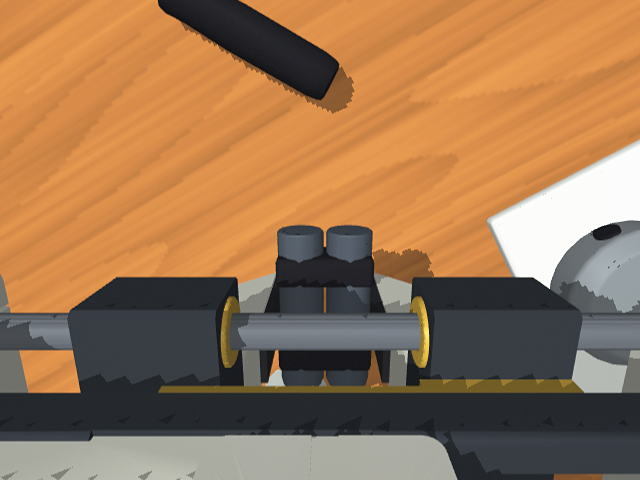

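The battery pack is held (36.6 mm opening, 37 mm expected). Next I turn it and carry it to the middle of the board.

Call:
{"fn": "drive_tool", "kwargs": {"deltas": [{"hand": 1,"tx": 0,"ty": 0,"tz": 0,"wx": 0,"wy": 0,"wz": 0.5},{"hand": 1,"tx": 0,"ty": 0,"tz": 0,"wx": 0,"wy": 0,"wz": 1},{"hand": 1,"tx": 0,"ty": 0,"tz": 0,"wx": 0,"wy": 0,"wz": 1},{"hand": 1,"tx": 0,"ty": 0,"tz": 0,"wx": 0,"wy": 0,"wz": 1},{"hand": 1,"tx": 0,"ty": 0,"tz": 0,"wx": 0,"wy": 0,"wz": 1},{"hand": 1,"tx": 0,"ty": 0,"tz": 0,"wx": 0,"wy": 0,"wz": 1},{"hand": 1,"tx": 0,"ty": 0,"tz": 0,"wx": 0,"wy": 0,"wz": 1},{"hand": 1,"tx": 0,"ty": 0,"tz": 0,"wx": 0,"wy": 0,"wz": 1},{"hand": 1,"tx": 0,"ty": 0,"tz": 0,"wx": 0,"wy": 0,"wz": 1},{"hand": 1,"tx": 0,"ty": 0,"tz": 0,"wx": 0,"wy": 0,"wz": 1},{"hand": 1,"tx": 0,"ty": 0,"tz": 0,"wx": 0,"wy": 0,"wz": 1},{"hand": 1,"tx": 0,"ty": 0,"tz": 0,"wx": 0,"wy": 0,"wz": 1},{"hand": 1,"tx": 0,"ty": 0,"tz": 0,"wx": 0,"wy": 0,"wz": 0.67}]}}

```text
time: 6.3
tool_pos: [426.0, -270.0, 105.6]
tcp_rot: [-3.14, 0.001, -0.004]
contact_force: [-0.1, -0.1, -1.5]
grip_width: 36.8
```

Call:
{"fn": "drive_tool", "kwargs": {"deltas": [{"hand": 1,"tx": 0.2,"ty": -0.4,"tz": 0,"wx": 0,"wy": 0,"wz": 0},{"hand": 1,"tx": 0.35,"ty": -0.75,"tz": 0,"wx": 0,"wy": 0,"wz": 0},{"hand": 1,"tx": 0.35,"ty": -0.75,"tz": 0,"wx": 0,"wy": 0,"wz": 0},{"hand": 1,"tx": 0.35,"ty": -0.75,"tz": 0,"wx": 0,"wy": 0,"wz": 0},{"hand": 1,"tx": 0.35,"ty": -0.75,"tz": 0,"wx": 0,"wy": 0,"wz": 0},{"hand": 1,"tx": 0.35,"ty": -0.75,"tz": 0,"wx": 0,"wy": 0,"wz": 0},{"hand": 1,"tx": 0.35,"ty": -0.75,"tz": 0,"wx": 0,"wy": 0,"wz": 0},{"hand": 1,"tx": 0.35,"ty": -0.75,"tz": 0,"wx": 0,"wy": 0,"wz": 0},{"hand": 1,"tx": 0.2,"ty": -0.45,"tz": 0,"wx": 0,"wy": 0,"wz": 0},{"hand": 1,"tx": 0.05,"ty": -0.15,"tz": 0,"wx": 0,"wy": 0,"wz": 0},{"hand": 1,"tx": 0,"ty": 0,"tz": 0,"wx": 0,"wy": 0,"wz": 0},{"hand": 1,"tx": 0,"ty": 0,"tz": 0,"wx": 0,"wy": 0,"wz": 0},{"hand": 1,"tx": 0,"ty": 0,"tz": 0,"wx": 0,"wy": 0,"wz": 0}]}}

```text
time: 7.38
tool_pos: [541.8, -21.6, 106.3]
tcp_rot: [3.142, 0.001, -0.001]
contact_force: [-0.2, 0.3, -0.3]
grip_width: 37.0
```

```bash
python3 go.py 545.5 -22 28 0;python3 snap.py wrist w4
```

```text
t 7.38 pos [541.8 -21.6 106.3] yaw -0.0 grip 37.0
turn units [ 0.    0.01 -0.01] shift units [0.09 0.01 1.96] norm 1.96
```

View pics/w4.png

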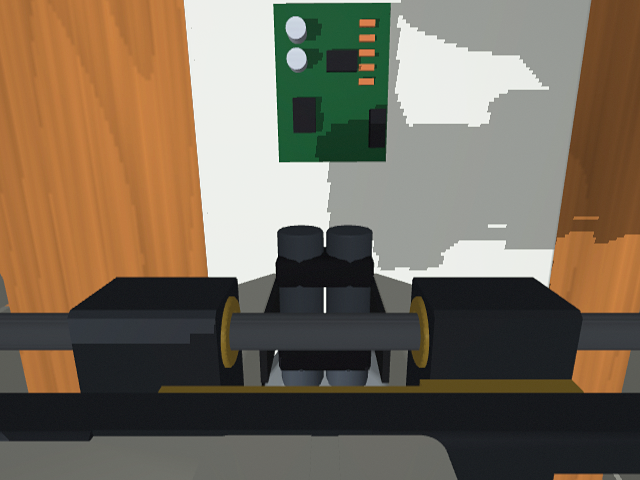

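The pack hangs centred in the jaws and the circuit board shows ahead at columns 275–390, rows 3–161. I'll use its corners as a check on the midpoint.

```bash
python3 - <<'E'
from h import *
import pickle
m=pickle.load(open('pics/w4.pkl','rb'))
P=ray(m,[[274,4],[391,4],[386,161],[280,161]],23);print(P.round(1),P.mean(0).round(1))
print(ray(m,[[205,240],[556,240],[184,0],[590,0]],12).round(1))
E
```

```text
[[516.2 109.3  23. ]
 [575.7 109.2  23. ]
 [576.3  30.5  23. ]
 [516.9  30.5  23. ]] [546.3  69.9  23. ]
[[467.8 -18.5  12. ]
 [684.9 -18.6  12. ]
 [467.  114.3  12. ]
 [683.2 114.   12. ]]
```

Call:
{"fn": "drive_tool", "kwargs": {"deltas": [{"hand": 1,"tx": 0.1,"ty": 0.05,"tz": 0.4,"wx": 0,"wy": 0,"wz": 0},{"hand": 1,"tx": 0,"ty": 0,"tz": 0.5,"wx": 0,"wy": 0,"wz": 0},{"hand": 1,"tx": 0,"ty": 0,"tz": 0.4,"wx": 0,"wy": 0,"wz": 0},{"hand": 1,"tx": 0,"ty": 0,"tz": 0.3,"wx": 0,"wy": 0,"wz": 0},{"hand": 1,"tx": 0,"ty": 0,"tz": 0.2,"wx": 0,"wy": 0,"wz": 0},{"hand": 1,"tx": 0,"ty": 0,"tz": 0,"wx": 0,"wy": 0,"wz": 0},{"hand": 1,"tx": 0,"ty": 0,"tz": 0,"wx": 0,"wy": 0,"wz": 0},{"hand": 1,"tx": 0,"ty": 0,"tz": 0,"wx": 0,"wy": 0,"wz": 0},{"hand": 1,"tx": 0,"ty": 0,"tz": 0,"wx": 0,"wy": 0,"wz": 0}]}}

```text
time: 8.18
tool_pos: [547.1, -22.8, 35.6]
tcp_rot: [3.141, -0.002, -0.0]
contact_force: [-0.1, -0.1, -1.3]
grip_width: 36.6
```

```bash
python3 go.py 546 -23.5 27.2 0
```

```text
t 8.18 pos [547.1 -22.8  35.6] yaw -0.0 grip 36.6
turn units [ 0.   -0.02 -0.  ] shift units [-0.03  0.02  0.21] norm 0.21
```

Call:
{"fn": "drive_tool", "kwargs": {"deltas": [{"hand": 1,"tx": -0.02,"ty": 0,"tz": 0.1,"wx": 0,"wy": 0,"wz": 0},{"hand": 1,"tx": 0,"ty": 0,"tz": 0.1,"wx": 0,"wy": 0,"wz": 0},{"hand": 1,"tx": 0,"ty": 0,"tz": 0,"wx": 0,"wy": 0,"wz": 0},{"hand": 1,"tx": 0,"ty": 0,"tz": 0,"wx": 0,"wy": 0,"wz": 0},{"hand": 1,"tx": 0,"ty": 0,"tz": 0,"wx": 0,"wy": 0,"wz": 0}]}}

```text
time: 8.6
tool_pos: [545.8, -22.5, 26.7]
tcp_rot: [-3.142, -0.0, 0.0]
contact_force: [0.9, -0.4, 0.0]
grip_width: 36.9
```

```bash
python3 go.py 546 -23.5 27.2 0
```

```text
t 8.6 pos [545.8 -22.5  26.7] yaw 0.0 grip 36.9
turn units [-0. -0.  0.] shift units [ 0.01  0.03 -0.01] norm 0.03
```

Call:
{"fn": "drive_tool", "kwargs": {"deltas": [{"hand": -1,"tx": 0,"ty": 0,"tz": 0,"wx": 0,"wy": 0,"wz": 0},{"hand": -1,"tx": 0,"ty": 0,"tz": 0,"wx": 0,"wy": 0,"wz": 0},{"hand": -1,"tx": 0,"ty": 0,"tz": 0,"wx": 0,"wy": 0,"wz": 0},{"hand": -1,"tx": 0,"ty": 0,"tz": 0,"wx": 0,"wy": 0,"wz": 0},{"hand": -1,"tx": 0,"ty": 0,"tz": 0,"wx": 0,"wy": 0,"wz": 0},{"hand": -1,"tx": 0,"ty": 0,"tz": -0.2,"wx": 0,"wy": 0,"wz": 0},{"hand": -1,"tx": 0,"ty": 0,"tz": -0.6,"wx": 0,"wy": 0,"wz": 0},{"hand": -1,"tx": 0,"ty": 0,"tz": -0.8,"wx": 0,"wy": 0,"wz": 0},{"hand": -1,"tx": 0,"ty": 0,"tz": -0.8,"wx": 0,"wy": 0,"wz": 0}]}}

```text
time: 9.35
tool_pos: [545.1, -22.5, 123.8]
tcp_rot: [-3.141, 0.002, 0.0]
contact_force: [0.7, 0.3, 0.8]
grip_width: 89.9
```

```bash
python3 snap.py wrist w5; python3 go.py 525.3 368.7 80 -26.6
```

```text
t 9.4 pos [548.7 -22.9 130.7] yaw 0.0 grip 91.1
turn units [-0.01 -0.11  5.33] shift units [-4.91 -8.49  1.27] norm 9.89
```

View pics/w5.png

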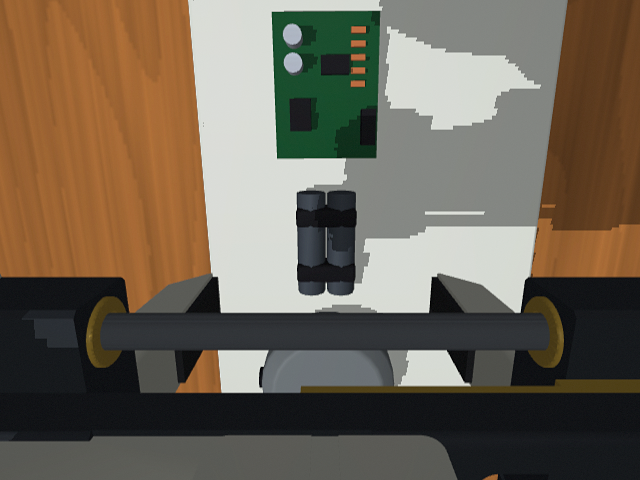

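The pack lies flat between the lantern base and the circuit board (columns 297–356, rows 190–295). On to the heat sink.

Call:
{"fn": "drive_tool", "kwargs": {"deltas": [{"hand": -1,"tx": 0,"ty": 0,"tz": 0,"wx": 0,"wy": 0,"wz": 0.9},{"hand": -1,"tx": 0,"ty": 0,"tz": 0,"wx": 0,"wy": 0,"wz": 0.9},{"hand": -1,"tx": 0,"ty": 0,"tz": 0,"wx": 0,"wy": 0,"wz": 0.9},{"hand": -1,"tx": 0,"ty": 0,"tz": 0,"wx": 0,"wy": 0,"wz": 0.9},{"hand": -1,"tx": 0,"ty": 0,"tz": 0,"wx": 0,"wy": 0,"wz": 0.9},{"hand": -1,"tx": 0,"ty": 0,"tz": 0,"wx": 0,"wy": 0,"wz": 0.83}]}}

```text
time: 9.9
tool_pos: [545.7, -22.5, 123.2]
tcp_rot: [-3.141, -0.001, -0.469]
contact_force: [-0.5, -0.4, 0.1]
grip_width: 91.9
```

Call:
{"fn": "drive_tool", "kwargs": {"deltas": [{"hand": -1,"tx": -0.2,"ty": -0.35,"tz": 0,"wx": 0,"wy": 0,"wz": 0},{"hand": -1,"tx": -0.4,"ty": -0.7,"tz": 0,"wx": 0,"wy": 0,"wz": 0},{"hand": -1,"tx": -0.4,"ty": -0.7,"tz": 0,"wx": 0,"wy": 0,"wz": 0},{"hand": -1,"tx": -0.4,"ty": -0.7,"tz": 0,"wx": 0,"wy": 0,"wz": 0},{"hand": -1,"tx": -0.4,"ty": -0.7,"tz": 0,"wx": 0,"wy": 0,"wz": 0},{"hand": -1,"tx": -0.4,"ty": -0.7,"tz": 0,"wx": 0,"wy": 0,"wz": 0},{"hand": -1,"tx": -0.4,"ty": -0.7,"tz": 0,"wx": 0,"wy": 0,"wz": 0},{"hand": -1,"tx": -0.4,"ty": -0.7,"tz": 0,"wx": 0,"wy": 0,"wz": 0},{"hand": -1,"tx": -0.4,"ty": -0.7,"tz": 0,"wx": 0,"wy": 0,"wz": 0},{"hand": -1,"tx": -0.4,"ty": -0.7,"tz": 0.1,"wx": 0,"wy": 0,"wz": 0},{"hand": -1,"tx": -0.4,"ty": -0.7,"tz": 0.1,"wx": 0,"wy": 0,"wz": 0},{"hand": -1,"tx": -0.4,"ty": -0.7,"tz": 0.1,"wx": 0,"wy": 0,"wz": 0},{"hand": -1,"tx": -0.25,"ty": -0.4,"tz": 0.1,"wx": 0,"wy": 0,"wz": 0},{"hand": -1,"tx": -0.1,"ty": -0.1,"tz": 0,"wx": 0,"wy": 0,"wz": 0},{"hand": -1,"tx": 0,"ty": 0,"tz": 0,"wx": 0,"wy": 0,"wz": 0},{"hand": -1,"tx": 0,"ty": 0,"tz": 0,"wx": 0,"wy": 0,"wz": 0},{"hand": -1,"tx": 0,"ty": 0,"tz": 0,"wx": 0,"wy": 0,"wz": 0},{"hand": -1,"tx": 0,"ty": 0,"tz": 0,"wx": 0,"wy": 0,"wz": 0}]}}

```text
time: 11.4
tool_pos: [522.6, 370.6, 107.2]
tcp_rot: [-3.141, -0.0, -0.467]
contact_force: [-0.6, 0.8, -0.2]
grip_width: 91.4
```

```bash
python3 go.py 525.3 368.7 60 -26.6;python3 snap.py wrist w6
```

```text
t 11.4 pos [522.6 370.6 107.2] yaw -26.7 grip 91.4
turn units [-0.   -0.   -0.03] shift units [0.08 0.01 1.18] norm 1.18
```

View pics/w6.png

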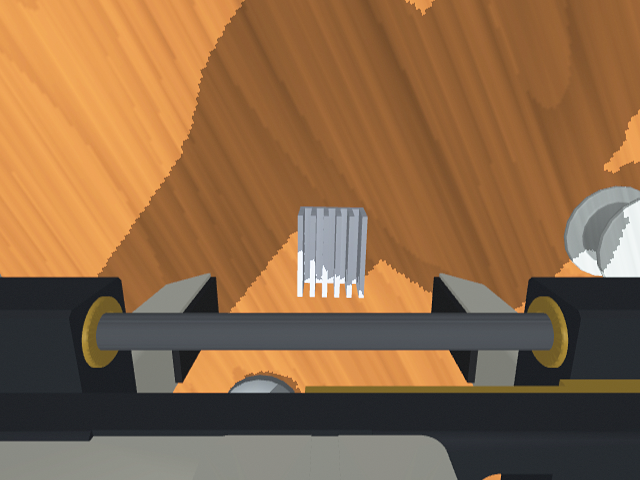

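The heat sink is square with the jaws, at columns 297–367 and rows 207–297.

```bash
python3 - <<'E'
from h import *
import pickle
m=pickle.load(open('pics/w6.pkl','rb'))
P=ray(m,[[299,208],[366,208],[363,297],[299,297]],28);print(P.round(1),P.mean(0).round(1))
print(np.linalg.norm(P[0]-P[1]),np.linalg.norm(P[1]-P[2]))
d=P[0]-P[3];print(np.degrees(np.arctan2(d[1],d[0])))
E
```

```text
[[521.6 400.4  28. ]
 [555.6 383.3  28. ]
 [530.7 334.7  28. ]
 [496.3 352.1  28. ]] [526.  367.6  28. ]
38.03538135423862 54.547282331758616
62.329319971374346
```

Call:
{"fn": "drive_tool", "kwargs": {"deltas": [{"hand": -1,"tx": 0.1,"ty": 0.02,"tz": 0.4,"wx": 0,"wy": 0,"wz": 0},{"hand": -1,"tx": 0,"ty": 0,"tz": 0.6,"wx": 0,"wy": 0,"wz": 0},{"hand": -1,"tx": 0,"ty": 0,"tz": 0.6,"wx": 0,"wy": 0,"wz": 0},{"hand": -1,"tx": 0,"ty": 0,"tz": 0.4,"wx": 0,"wy": 0,"wz": 0},{"hand": -1,"tx": 0,"ty": 0,"tz": 0.2,"wx": 0,"wy": 0,"wz": 0},{"hand": -1,"tx": 0,"ty": 0,"tz": 0,"wx": 0,"wy": 0,"wz": 0},{"hand": -1,"tx": 0,"ty": 0,"tz": 0,"wx": 0,"wy": 0,"wz": 0},{"hand": -1,"tx": 0,"ty": 0,"tz": 0,"wx": 0,"wy": 0,"wz": 0}]}}

```text
time: 12.12
tool_pos: [526.2, 369.7, 20.2]
tcp_rot: [-3.14, -0.001, -0.465]
contact_force: [0.2, -1.3, 0.9]
grip_width: 92.0
```

```bash
python3 go.py 526 368 17 -26.6
```

```text
t 12.12 pos [526.2 369.7  20.2] yaw -26.7 grip 92.0
turn units [-0.02 -0.02 -0.01] shift units [0.01 0.04 0.08] norm 0.09
```

Call:
{"fn": "drive_tool", "kwargs": {"deltas": [{"hand": 1,"tx": 0,"ty": 0.02,"tz": 0.06,"wx": 0,"wy": 0,"wz": 0},{"hand": 1,"tx": 0,"ty": 0,"tz": 0,"wx": 0,"wy": 0,"wz": 0},{"hand": 1,"tx": 0,"ty": 0,"tz": 0,"wx": 0,"wy": 0,"wz": 0},{"hand": 1,"tx": 0,"ty": 0,"tz": 0,"wx": 0,"wy": 0,"wz": 0},{"hand": 1,"tx": 0,"ty": 0,"tz": 0,"wx": 0,"wy": 0,"wz": 0},{"hand": 1,"tx": 0,"ty": 0,"tz": 0,"wx": 0,"wy": 0,"wz": 0},{"hand": 1,"tx": 0,"ty": 0,"tz": 0,"wx": 0,"wy": 0,"wz": 0},{"hand": 1,"tx": 0,"ty": 0,"tz": 0,"wx": 0,"wy": 0,"wz": 0},{"hand": 1,"tx": 0,"ty": 0,"tz": 0,"wx": 0,"wy": 0,"wz": 0},{"hand": 1,"tx": 0,"ty": 0,"tz": 0,"wx": 0,"wy": 0,"wz": 0},{"hand": 1,"tx": 0,"ty": 0,"tz": 0,"wx": 0,"wy": 0,"wz": 0},{"hand": 1,"tx": 0,"ty": 0,"tz": 0,"wx": 0,"wy": 0,"wz": 0}]}}

```text
time: 13.12
tool_pos: [524.9, 368.7, 16.4]
tcp_rot: [-3.141, -0.0, -0.465]
contact_force: [-0.1, -0.0, -0.2]
grip_width: 39.9
```

```bash
python3 go.py 526 368 17 -26.6
```

```text
t 13.12 pos [524.9 368.7  16.4] yaw -26.6 grip 39.9
turn units [-0.   -0.   -0.01] shift units [ 0.03  0.   -0.02] norm 0.04
```

The heat sink is gripped at 39.9 mm. Lift, then turn.

Call:
{"fn": "drive_tool", "kwargs": {"deltas": [{"hand": 1,"tx": 0,"ty": 0,"tz": -0.2,"wx": 0,"wy": 0,"wz": 0},{"hand": 1,"tx": 0,"ty": 0,"tz": -0.6,"wx": 0,"wy": 0,"wz": 0},{"hand": 1,"tx": 0,"ty": 0,"tz": -0.8,"wx": 0,"wy": 0,"wz": 0},{"hand": 1,"tx": 0,"ty": 0,"tz": -0.7,"wx": 0,"wy": 0,"wz": 0},{"hand": 1,"tx": 0,"ty": 0,"tz": -0.2,"wx": 0,"wy": 0,"wz": 0.7},{"hand": 1,"tx": 0,"ty": 0,"tz": 0,"wx": 0,"wy": 0,"wz": 1},{"hand": 1,"tx": 0,"ty": 0,"tz": 0,"wx": 0,"wy": 0,"wz": 1},{"hand": 1,"tx": 0,"ty": 0,"tz": 0,"wx": 0,"wy": 0,"wz": 1},{"hand": 1,"tx": 0,"ty": 0,"tz": 0,"wx": 0,"wy": 0,"wz": 1},{"hand": 1,"tx": 0,"ty": 0,"tz": 0,"wx": 0,"wy": 0,"wz": 1},{"hand": 1,"tx": 0,"ty": 0,"tz": 0,"wx": 0,"wy": 0,"wz": 1},{"hand": 1,"tx": 0,"ty": 0,"tz": 0,"wx": 0,"wy": 0,"wz": 1},{"hand": 1,"tx": 0,"ty": 0,"tz": 0,"wx": 0,"wy": 0,"wz": 1},{"hand": 1,"tx": 0,"ty": 0,"tz": 0,"wx": 0,"wy": 0,"wz": 1},{"hand": 1,"tx": 0,"ty": 0,"tz": 0,"wx": 0,"wy": 0,"wz": 1},{"hand": 1,"tx": 0,"ty": 0,"tz": 0,"wx": 0,"wy": 0,"wz": 1},{"hand": 1,"tx": 0,"ty": 0,"tz": 0,"wx": 0,"wy": 0,"wz": 1}]}}

```text
time: 14.53
tool_pos: [524.7, 368.7, 116.8]
tcp_rot: [-3.142, 0.0, -1.577]
contact_force: [1.2, 0.4, -0.7]
grip_width: 40.1
```

```bash
python3 go.py 618.5 -23.5 110 -90
```

```text
t 14.53 pos [524.7 368.7 116.8] yaw -90.4 grip 40.1
turn units [-0.    0.   -0.08] shift units [ 9.8  -2.34  0.17] norm 10.08
```

Call:
{"fn": "drive_tool", "kwargs": {"deltas": [{"hand": 1,"tx": 0.4,"ty": -0.1,"tz": 0,"wx": 0,"wy": 0,"wz": -0.08},{"hand": 1,"tx": 0.8,"ty": -0.2,"tz": 0,"wx": 0,"wy": 0,"wz": 0},{"hand": 1,"tx": 0.8,"ty": -0.2,"tz": 0,"wx": 0,"wy": 0,"wz": 0},{"hand": 1,"tx": 0.8,"ty": -0.2,"tz": 0,"wx": 0,"wy": 0,"wz": 0},{"hand": 1,"tx": 0.8,"ty": -0.2,"tz": 0,"wx": 0,"wy": 0,"wz": 0},{"hand": 1,"tx": 0.8,"ty": -0.2,"tz": 0,"wx": 0,"wy": 0,"wz": 0},{"hand": 1,"tx": 0.8,"ty": -0.2,"tz": 0,"wx": 0,"wy": 0,"wz": 0},{"hand": 1,"tx": 0.8,"ty": -0.2,"tz": 0,"wx": 0,"wy": 0,"wz": 0},{"hand": 1,"tx": 0.8,"ty": -0.2,"tz": 0,"wx": 0,"wy": 0,"wz": 0},{"hand": 1,"tx": 0.8,"ty": -0.2,"tz": 0,"wx": 0,"wy": 0,"wz": 0},{"hand": 1,"tx": 0.8,"ty": -0.2,"tz": 0,"wx": 0,"wy": 0,"wz": 0},{"hand": 1,"tx": 0.8,"ty": -0.2,"tz": 0,"wx": 0,"wy": 0,"wz": 0},{"hand": 1,"tx": 0.4,"ty": -0.1,"tz": 0,"wx": 0,"wy": 0,"wz": 0},{"hand": 1,"tx": 0.2,"ty": 0,"tz": 0.2,"wx": 0,"wy": 0,"wz": 0},{"hand": 1,"tx": 0,"ty": 0,"tz": 0.4,"wx": 0,"wy": 0,"wz": 0},{"hand": 1,"tx": 0,"ty": 0,"tz": 0.4,"wx": 0,"wy": 0,"wz": 0},{"hand": 1,"tx": 0,"ty": 0,"tz": 0.2,"wx": 0,"wy": 0,"wz": 0},{"hand": 1,"tx": 0,"ty": 0,"tz": 0,"wx": 0,"wy": 0,"wz": 0},{"hand": 1,"tx": 0,"ty": 0,"tz": 0,"wx": 0,"wy": 0,"wz": 0},{"hand": 1,"tx": 0,"ty": 0,"tz": 0,"wx": 0,"wy": 0,"wz": 0}]}}

```text
time: 16.2
tool_pos: [623.0, -22.2, 69.1]
tcp_rot: [-3.14, 0.0, -1.565]
contact_force: [0.2, 0.5, -1.2]
grip_width: 39.9
```

```bash
python3 go.py 618.5 -23.5 29 -90; python3 snap.py wrist w7
```

```text
t 16.2 pos [623.  -22.2  69.1] yaw -89.7 grip 39.9
turn units [-0.01  0.    0.06] shift units [0.03 0.11 1.  ] norm 1.01
```

View pics/w7.png

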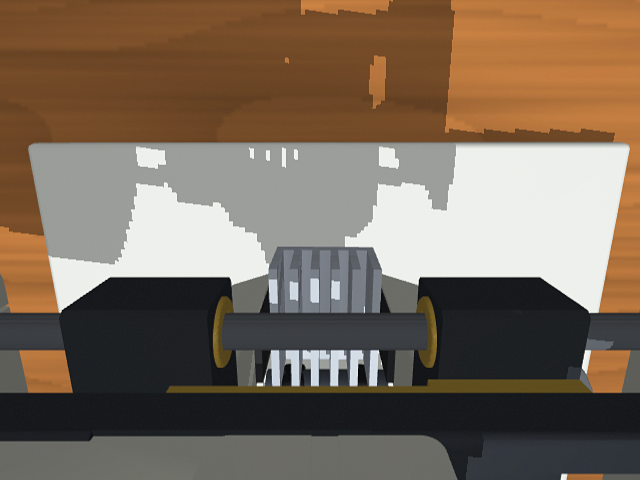

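The heat sink is held centred in the jaws, with the board's far edge at columns 30–629. Lower it.

Call:
{"fn": "drive_tool", "kwargs": {"deltas": [{"hand": 1,"tx": 0.02,"ty": 0.1,"tz": 0.2,"wx": 0,"wy": 0,"wz": 0},{"hand": 1,"tx": 0,"ty": 0,"tz": 0.3,"wx": 0,"wy": 0,"wz": 0},{"hand": 1,"tx": 0,"ty": 0,"tz": 0.2,"wx": 0,"wy": 0,"wz": 0},{"hand": 1,"tx": 0,"ty": 0,"tz": 0.15,"wx": 0,"wy": 0,"wz": 0},{"hand": 1,"tx": 0,"ty": 0,"tz": 0,"wx": 0,"wy": 0,"wz": 0},{"hand": 1,"tx": 0,"ty": 0,"tz": 0,"wx": 0,"wy": 0,"wz": 0},{"hand": 1,"tx": 0,"ty": 0,"tz": 0,"wx": 0,"wy": 0,"wz": 0}]}}

```text
time: 16.83
tool_pos: [618.8, -23.7, 34.4]
tcp_rot: [-3.141, 0.0, -1.566]
contact_force: [1.5, 1.7, -0.5]
grip_width: 39.6
```

```bash
python3 go.py 618.5 -23.5 28.7 -90
```

```text
t 16.83 pos [618.8 -23.7  34.4] yaw -89.7 grip 39.6
turn units [-0.    0.    0.05] shift units [-0.01  0.01  0.14] norm 0.14
```

Call:
{"fn": "drive_tool", "kwargs": {"deltas": [{"hand": 1,"tx": 0,"ty": 0,"tz": 0.08,"wx": 0,"wy": 0,"wz": 0},{"hand": 1,"tx": 0,"ty": 0,"tz": 0.06,"wx": 0,"wy": 0,"wz": 0},{"hand": 1,"tx": 0,"ty": 0,"tz": 0,"wx": 0,"wy": 0,"wz": 0},{"hand": 1,"tx": 0,"ty": 0,"tz": 0,"wx": 0,"wy": 0,"wz": 0},{"hand": 1,"tx": 0,"ty": 0,"tz": 0,"wx": 0,"wy": 0,"wz": 0}]}}

```text
time: 17.25
tool_pos: [618.6, -23.7, 28.8]
tcp_rot: [-3.141, 0.0, -1.566]
contact_force: [-0.9, -0.0, -1.4]
grip_width: 40.0
```

```bash
python3 go.py 618.5 -23.5 28.7 -90
```

```text
t 17.25 pos [618.6 -23.7  28.8] yaw -89.7 grip 40.0
turn units [-0.    0.    0.05] shift units [-0.  0.  0.] norm 0.01
```

Call:
{"fn": "drive_tool", "kwargs": {"deltas": [{"hand": -1,"tx": 0,"ty": 0,"tz": 0,"wx": 0,"wy": 0,"wz": 0},{"hand": -1,"tx": 0,"ty": 0,"tz": 0,"wx": 0,"wy": 0,"wz": 0},{"hand": -1,"tx": 0,"ty": 0,"tz": 0,"wx": 0,"wy": 0,"wz": 0},{"hand": -1,"tx": 0,"ty": 0,"tz": 0,"wx": 0,"wy": 0,"wz": 0},{"hand": -1,"tx": 0,"ty": 0,"tz": 0,"wx": 0,"wy": 0,"wz": 0},{"hand": -1,"tx": 0,"ty": 0,"tz": -0.2,"wx": 0,"wy": 0,"wz": 0},{"hand": -1,"tx": 0,"ty": 0,"tz": -0.5,"wx": 0,"wy": 0,"wz": 0},{"hand": -1,"tx": 0,"ty": 0,"tz": -0.8,"wx": 0,"wy": 0,"wz": 0},{"hand": -1,"tx": 0,"ty": 0,"tz": -0.8,"wx": 0,"wy": 0,"wz": 0},{"hand": -1,"tx": 0,"ty": 0,"tz": -0.5,"wx": 0,"wy": 0,"wz": 0},{"hand": -1,"tx": 0,"ty": 0,"tz": 0,"wx": 0,"wy": 0,"wz": 0}]}}

```text
time: 18.17
tool_pos: [621.3, -24.1, 146.9]
tcp_rot: [-3.132, -0.002, -1.566]
contact_force: [0.0, -0.4, -0.3]
grip_width: 91.8
```

```bash
python3 go.py 521.8 -345.2 120 -90; python3 snap.py wrist w8
```

```text
t 18.17 pos [621.3 -24.1 146.9] yaw -89.7 grip 91.8
turn units [-0.11 -0.02  0.05] shift units [8.03 2.49 0.67] norm 8.43
```

View pics/w8.png

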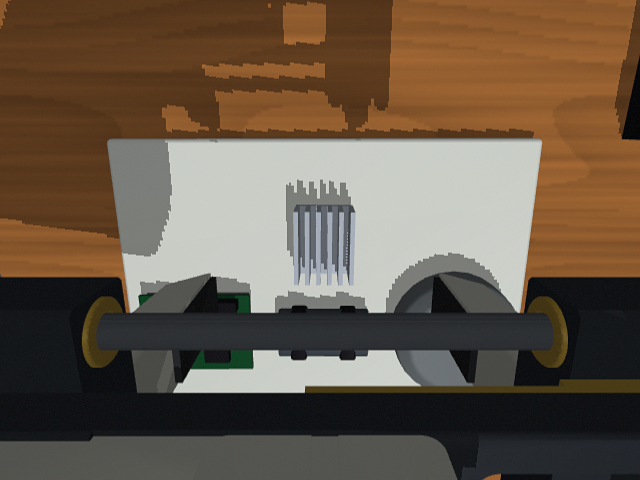

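The heat sink stands fins up at columns 293–355, behind the pack. Now the diffuser.

Call:
{"fn": "drive_tool", "kwargs": {"deltas": [{"hand": -1,"tx": 0.4,"ty": 0.1,"tz": 0,"wx": 0,"wy": 0,"wz": 0.05},{"hand": -1,"tx": 0.8,"ty": 0.25,"tz": 0,"wx": 0,"wy": 0,"wz": 0},{"hand": -1,"tx": 0.8,"ty": 0.25,"tz": 0,"wx": 0,"wy": 0,"wz": 0},{"hand": -1,"tx": 0.8,"ty": 0.25,"tz": 0,"wx": 0,"wy": 0,"wz": 0},{"hand": -1,"tx": 0.8,"ty": 0.25,"tz": 0,"wx": 0,"wy": 0,"wz": 0},{"hand": -1,"tx": 0.8,"ty": 0.25,"tz": 0,"wx": 0,"wy": 0,"wz": 0},{"hand": -1,"tx": 0.8,"ty": 0.25,"tz": 0,"wx": 0,"wy": 0,"wz": 0},{"hand": -1,"tx": 0.8,"ty": 0.25,"tz": 0,"wx": 0,"wy": 0,"wz": 0},{"hand": -1,"tx": 0.8,"ty": 0.25,"tz": 0,"wx": 0,"wy": 0,"wz": 0},{"hand": -1,"tx": 0.7,"ty": 0.25,"tz": 0,"wx": 0,"wy": 0,"wz": 0},{"hand": -1,"tx": 0.4,"ty": 0.1,"tz": 0,"wx": 0,"wy": 0,"wz": 0},{"hand": -1,"tx": 0.13,"ty": 0.05,"tz": 0,"wx": 0,"wy": 0,"wz": 0},{"hand": -1,"tx": 0,"ty": 0,"tz": 0,"wx": 0,"wy": 0,"wz": 0},{"hand": -1,"tx": 0,"ty": 0,"tz": 0,"wx": 0,"wy": 0,"wz": 0},{"hand": -1,"tx": 0,"ty": 0,"tz": 0,"wx": 0,"wy": 0,"wz": 0},{"hand": -1,"tx": 0,"ty": 0,"tz": 0,"wx": 0,"wy": 0,"wz": 0}]}}

```text
time: 19.55
tool_pos: [519.4, -343.3, 140.7]
tcp_rot: [3.142, 0.001, -1.569]
contact_force: [0.4, -0.3, 0.1]
grip_width: 92.0
```

```bash
python3 go.py 521.8 -345.2 38 -90; python3 snap.py wrist w9
```

```text
t 19.55 pos [ 519.4 -343.3  140.7] yaw -89.9 grip 92.0
turn units [0.   0.01 0.03] shift units [ 0.05 -0.06  2.57] norm 2.57
```

View pics/w9.png

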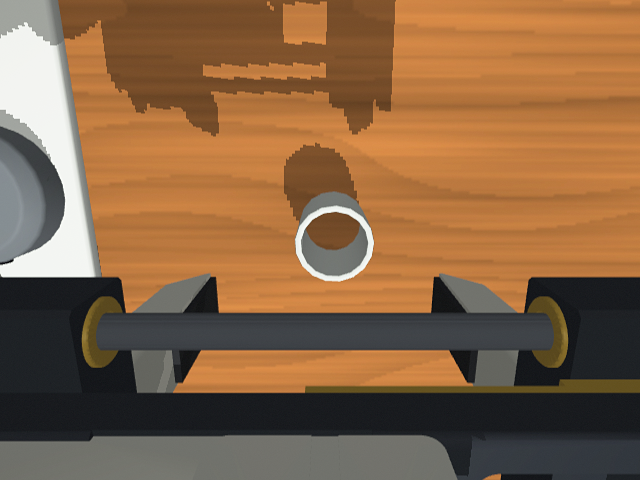

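The diffuser's rim is a clean ring about (334,243). I'll fit it at z = 55.

```bash
python3 - <<'E'
from h import *
import pickle
m=pickle.load(open('pics/w9.pkl','rb'))
a=cv2.imread('pics/w9.png');hsv=cv2.cvtColor(a,cv2.COLOR_BGR2HSV)
k=((hsv[...,1]<30)&(hsv[...,2]>225)).astype(np.uint8)*255
k[:,:280]=0;k[:,390:]=0;k[:195]=0;k[290:]=0
c=max(cv2.findContours(k,cv2.RETR_EXTERNAL,cv2.CHAIN_APPROX_NONE)[0],key=cv2.contourArea)
P=ray(m,c.reshape(-1,2),55)[:,:2].astype(np.float32)
print(cv2.fitEllipse(P))
E
```

```text
((522.3150634765625, -349.13555908203125), (45.789146423339844, 45.973270416259766), 8.971270561218262)
```

Call:
{"fn": "drive_tool", "kwargs": {"deltas": [{"hand": -1,"tx": 0.09,"ty": -0.07,"tz": 0.4,"wx": 0,"wy": 0,"wz": 0},{"hand": -1,"tx": 0,"ty": 0,"tz": 0.7,"wx": 0,"wy": 0,"wz": 0},{"hand": -1,"tx": 0,"ty": 0,"tz": 0.7,"wx": 0,"wy": 0,"wz": 0},{"hand": -1,"tx": 0,"ty": 0,"tz": 0.6,"wx": 0,"wy": 0,"wz": 0},{"hand": -1,"tx": 0,"ty": 0,"tz": 0.3,"wx": 0,"wy": 0,"wz": 0},{"hand": -1,"tx": 0,"ty": 0,"tz": 0,"wx": 0,"wy": 0,"wz": 0},{"hand": -1,"tx": 0,"ty": 0,"tz": 0,"wx": 0,"wy": 0,"wz": 0},{"hand": -1,"tx": 0,"ty": 0,"tz": 0,"wx": 0,"wy": 0,"wz": 0},{"hand": -1,"tx": 0,"ty": 0,"tz": 0,"wx": 0,"wy": 0,"wz": 0}]}}

```text
time: 20.35
tool_pos: [522.6, -349.2, 34.6]
tcp_rot: [-3.139, -0.002, -1.57]
contact_force: [0.2, 0.5, -0.6]
grip_width: 91.9
```

```bash
python3 go.py 522 -347 30 -90
```

```text
t 20.35 pos [ 522.6 -349.2   34.6] yaw -90.0 grip 91.9
turn units [-0.03 -0.02  0.01] shift units [-0.05  0.01  0.12] norm 0.13
```

Call:
{"fn": "drive_tool", "kwargs": {"deltas": [{"hand": -1,"tx": -0.03,"ty": 0,"tz": 0.1,"wx": 0,"wy": 0,"wz": 0},{"hand": 1,"tx": 0,"ty": 0,"tz": 0,"wx": 0,"wy": 0,"wz": 0},{"hand": 1,"tx": 0,"ty": 0,"tz": 0,"wx": 0,"wy": 0,"wz": 0},{"hand": 1,"tx": 0,"ty": 0,"tz": 0,"wx": 0,"wy": 0,"wz": 0},{"hand": 1,"tx": 0,"ty": 0,"tz": 0,"wx": 0,"wy": 0,"wz": 0},{"hand": 1,"tx": 0,"ty": 0,"tz": 0,"wx": 0,"wy": 0,"wz": 0},{"hand": 1,"tx": 0,"ty": 0,"tz": 0,"wx": 0,"wy": 0,"wz": 0},{"hand": 1,"tx": 0,"ty": 0,"tz": 0,"wx": 0,"wy": 0,"wz": 0},{"hand": 1,"tx": 0,"ty": 0,"tz": 0,"wx": 0,"wy": 0,"wz": 0},{"hand": 1,"tx": 0,"ty": 0,"tz": 0,"wx": 0,"wy": 0,"wz": 0},{"hand": 1,"tx": 0,"ty": 0,"tz": 0,"wx": 0,"wy": 0,"wz": 0},{"hand": 1,"tx": 0,"ty": 0,"tz": 0,"wx": 0,"wy": 0,"wz": 0}]}}

```text
time: 21.35
tool_pos: [521.6, -347.4, 28.7]
tcp_rot: [-3.141, -0.0, -1.571]
contact_force: [0.4, -0.2, 0.3]
grip_width: 47.2
```

```bash
python3 go.py 522 -347 30 -90;python3 snap.py wrist w10;python3 snap.py top t10; python3 - <<'E'
from h import *
import pickle
m=pickle.load(open('pics/t10.pkl','rb'))
a=cv2.imread('pics/t10.png');cv2.imwrite('pics/t10c.png',cv2.resize(a[110:290,230:470],(800,600)))
E
```

```text
t 21.35 pos [ 521.6 -347.4   28.7] yaw -90.0 grip 47.2
turn units [-0. -0.  0.] shift units [-0.01 -0.01 -0.03] norm 0.04
```

View pics/t10c.png

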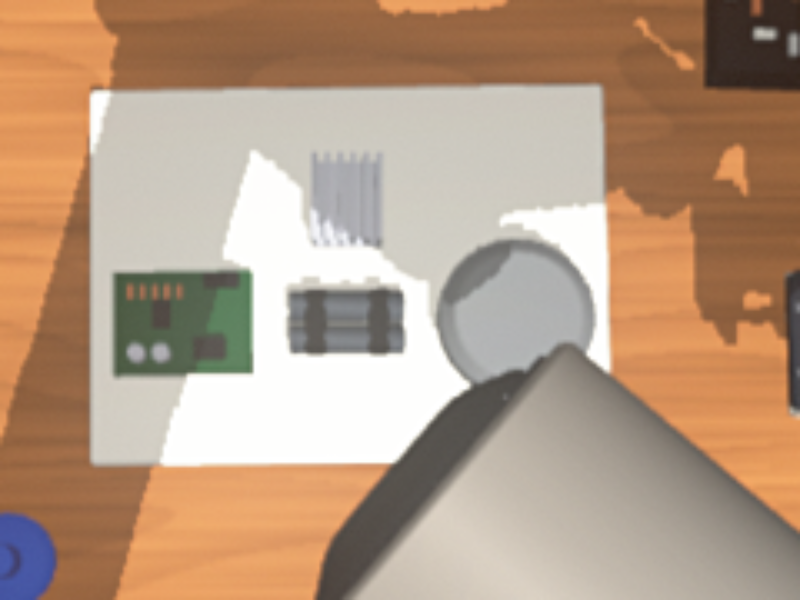

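View pics/w10.png

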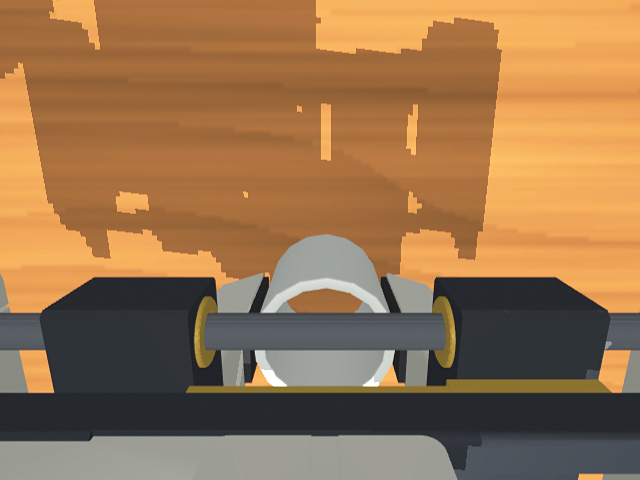

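The diffuser is between the pads (47.2 mm). In the top view the pack (crop centre ≈ (346,320)) and heat sink (≈ (347,200)) sit on the board, and the lantern base is mostly visible. I'll measure all of them again together.

```bash
python3 - <<'E'
from h import *
import pickle
m=pickle.load(open('pics/t10.pkl','rb'))
f=lambda c:np.array(c)*.3+[230,110]-.35
b=ray(m,f([[288,291],[404,291],[404,354],[288,354]]),24);print('batt',b.mean(0),np.ptp(b,0))
s=ray(m,f([[311,152],[382,152]]),40);s2=ray(m,f([[311,247],[382,247]]),17);print('hs far',s.mean(0),'near',s2.mean(0))
a=cv2.imread('pics/top0.png')
g=cv2.cvtColor(a,cv2.COLOR_BGR2GRAY)
# lamp: base outline radius 45; fit edge of dark vs white excluding shadow
hsv=cv2.cvtColor(a,cv2.COLOR_BGR2HSV)
cr=g[170:240,345:420];print(cr[36].tolist())
print(cr[:,41].tolist())
E
```

```text
batt [545.28050624 -20.17513628  24.        ] [36.62433242 66.35202376  0.        ]
hs far [640.50408612 -20.95085233  40.        ] near [590.1077682  -20.75824735  17.        ]
[241, 240, 240, 240, 241, 241, 241, 240, 240, 241, 240, 241, 243, 245, 201, 150, 108, 115, 121, 122, 122, 133, 145, 147, 148, 147, 147, 146, 147, 146, 144, 146, 146, 145, 146, 145, 145, 145, 144, 145, 146, 145, 146, 145, 145, 145, 144, 144, 145, 144, 144, 145, 143, 144, 142, 143, 143, 143, 144, 140, 132, 127, 122, 152, 238, 246, 240, 169, 124, 125, 127, 127, 128, 128, 128]
[239, 239, 239, 239, 240, 241, 225, 170, 165, 164, 168, 149, 109, 104, 110, 127, 143, 145, 144, 144, 143, 144, 144, 144, 144, 145, 144, 144, 144, 145, 146, 144, 145, 145, 144, 145, 145, 144, 146, 144, 145, 145, 145, 145, 143, 145, 145, 145, 145, 145, 145, 144, 148, 150, 142, 140, 142, 139, 109, 68, 182, 249, 243, 240, 240, 241, 240, 240, 239, 240]
```

```bash
python3 - <<'E'
from h import *
import pickle
m=pickle.load(open('pics/t10.pkl','rb'))
a=cv2.imread('pics/top0.png');g=cv2.cvtColor(a,cv2.COLOR_BGR2GRAY)
for lo in (134,138):
    k=((g>=lo)&(g<160)).astype(np.uint8)*255
    z=np.zeros_like(k);z[182:232,360:409]=k[182:232,360:409];z=cv2.morphologyEx(z,cv2.MORPH_OPEN,np.ones((5,5)))
    c=max(cv2.findContours(z,cv2.RETR_EXTERNAL,cv2.CHAIN_APPROX_NONE)[0],key=cv2.contourArea)
    P=ray(m,c.reshape(-1,2),42)[:,:2].astype(np.float32);print(lo,cv2.fitEllipse(P),cv2.minEnclosingCircle(P))
# dark ring outer
E
python3 - <<'E'
import cv2
a=cv2.imread('pics/top0.png');cv2.imwrite('pics/lamp.png',cv2.resize(a[174:238,350:420],(700,640)[0:2] if 0 else (630,576),interpolation=cv2.INTER_CUBIC))
E
```

```text
134 ((542.6646728515625, -117.3001708984375), (70.0451889038086, 78.156494140625), 94.24048614501953) ((542.5814208984375, -117.43839263916016), 39.484371185302734)
138 ((544.1351318359375, -116.99427795410156), (68.43061065673828, 74.67227172851562), 94.38951110839844) ((543.0637817382812, -117.28311157226562), 38.5428466796875)
```

View pics/lamp.png

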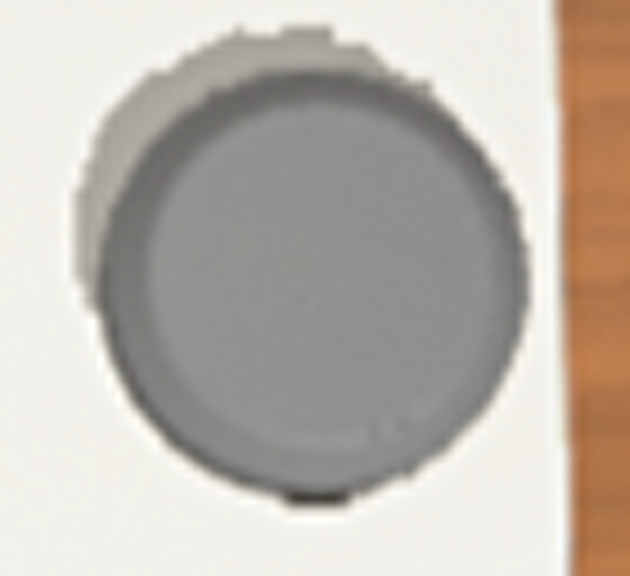

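The base's flat top fits at about (545.5, −118) in the top camera's frame. That frame reads about 2.3 mm more in y than the arm, from both the battery placement and the diffuser grasp. So the arm target is (546, −120).

Call:
{"fn": "drive_tool", "kwargs": {"deltas": [{"hand": 1,"tx": 0,"ty": 0,"tz": -0.2,"wx": 0,"wy": 0,"wz": 0},{"hand": 1,"tx": 0,"ty": 0,"tz": -0.6,"wx": 0,"wy": 0,"wz": 0},{"hand": 1,"tx": 0,"ty": 0,"tz": -0.8,"wx": 0,"wy": 0,"wz": 0},{"hand": 1,"tx": 0,"ty": 0,"tz": -0.6,"wx": 0,"wy": 0,"wz": 0},{"hand": 1,"tx": -0.3,"ty": -0.05,"tz": -0.1,"wx": 0,"wy": 0,"wz": 0},{"hand": 1,"tx": -0.7,"ty": -0.07,"tz": 0,"wx": 0,"wy": 0,"wz": 0},{"hand": 1,"tx": -0.7,"ty": -0.07,"tz": 0,"wx": 0,"wy": 0,"wz": 0},{"hand": 1,"tx": -0.7,"ty": -0.07,"tz": 0,"wx": 0,"wy": 0,"wz": 0},{"hand": 1,"tx": -0.7,"ty": -0.07,"tz": 0,"wx": 0,"wy": 0,"wz": 0},{"hand": 1,"tx": -0.7,"ty": -0.07,"tz": 0,"wx": 0,"wy": 0,"wz": 0},{"hand": 1,"tx": -0.7,"ty": -0.07,"tz": 0,"wx": 0,"wy": 0,"wz": 0},{"hand": 1,"tx": -0.7,"ty": -0.07,"tz": 0,"wx": 0,"wy": 0,"wz": 0},{"hand": 1,"tx": -0.35,"ty": -0.07,"tz": 0,"wx": 0,"wy": 0,"wz": 0},{"hand": 1,"tx": -0.14,"ty": 0,"tz": 0,"wx": 0,"wy": 0,"wz": 0},{"hand": 1,"tx": 0,"ty": 0,"tz": 0,"wx": 0,"wy": 0,"wz": 0},{"hand": 1,"tx": 0,"ty": 0,"tz": 0,"wx": 0,"wy": 0,"wz": 0},{"hand": 1,"tx": 0,"ty": 0,"tz": 0,"wx": 0,"wy": 0,"wz": 0},{"hand": 1,"tx": 0,"ty": 0,"tz": 0,"wx": 0,"wy": 0,"wz": 0}]}}

```text
time: 22.95
tool_pos: [545.7, -120.9, 120.6]
tcp_rot: [3.142, -0.0, -1.572]
contact_force: [-0.9, 0.2, -0.2]
grip_width: 47.3
```

```bash
python3 go.py 546 -120 71 -90;python3 snap.py wrist w11;python3 snap.py scene s11;
```

```text
t 22.95 pos [ 545.7 -120.9  120.6] yaw -90.1 grip 47.3
turn units [ 0.   -0.   -0.01] shift units [-0.02 -0.01  1.24] norm 1.24
```

View pics/w11.png

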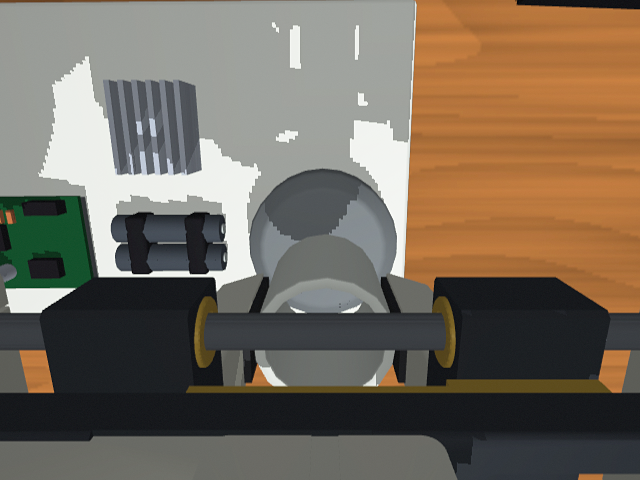

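View pics/s11.png

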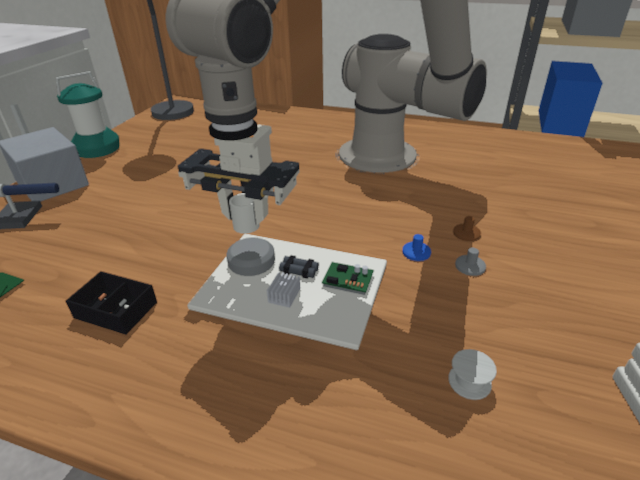

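The tube hangs straight over the base. The base outline spans columns 249–397 and the tube 257–393, so they line up sideways. I'll check the base's y from this view.

```bash
python3 - <<'E'
from h import *
import pickle
m=pickle.load(open('pics/w11.pkl','rb'))
for z in (12,20,30): 
    P=ray(m,[[249,243],[397,243]],z);print(z,P.round(1).tolist(),P.mean(0).round(1))
print(ray(m,[[322,169]],12),ray(m,[[322,169]],24))
# tool check: project TCP
print(proj(m,[[545.7,-120.9,120.6]]))
E
```

```text
12 [[543.0, -71.4, 12.0], [542.9, -168.7, 12.0]] [ 542.9 -120.1   12. ]
20 [[545.3, -73.0, 20.0], [545.2, -167.2, 20.0]] [ 545.2 -120.1   20. ]
30 [[548.1, -74.9, 30.0], [548.0, -165.3, 30.0]] [ 548.1 -120.1   30. ]
[[ 591.13637671 -119.54010735   12.        ]] [[ 592.28526818 -119.60725792   24.        ]]
[[324.29806375 312.4708755 ]]
```

Call:
{"fn": "drive_tool", "kwargs": {"deltas": [{"hand": 1,"tx": -0.02,"ty": 0,"tz": 0.2,"wx": 0,"wy": 0,"wz": 0},{"hand": 1,"tx": 0,"ty": 0,"tz": 0.4,"wx": 0,"wy": 0,"wz": 0},{"hand": 1,"tx": 0,"ty": 0,"tz": 0.3,"wx": 0,"wy": 0,"wz": 0},{"hand": 1,"tx": 0,"ty": 0,"tz": 0.2,"wx": 0,"wy": 0,"wz": 0},{"hand": 1,"tx": 0,"ty": 0,"tz": 0,"wx": 0,"wy": 0,"wz": 0},{"hand": 1,"tx": 0,"ty": 0,"tz": 0,"wx": 0,"wy": 0,"wz": 0},{"hand": 1,"tx": 0,"ty": 0,"tz": 0,"wx": 0,"wy": 0,"wz": 0},{"hand": 1,"tx": 0,"ty": 0,"tz": 0,"wx": 0,"wy": 0,"wz": 0}]}}

```text
time: 23.72
tool_pos: [546.4, -119.1, 77.4]
tcp_rot: [-3.14, -0.0, -1.571]
contact_force: [0.5, -0.1, -0.9]
grip_width: 47.0
```

```bash
python3 go.py 546 -120 71 -90
```

```text
t 23.72 pos [ 546.4 -119.1   77.4] yaw -90.0 grip 47.0
turn units [-0.02 -0.01  0.  ] shift units [0.02 0.01 0.16] norm 0.16
```

Call:
{"fn": "drive_tool", "kwargs": {"deltas": [{"hand": 1,"tx": 0.02,"ty": 0,"tz": 0.08,"wx": 0,"wy": 0,"wz": 0},{"hand": 1,"tx": 0,"ty": 0,"tz": 0.07,"wx": 0,"wy": 0,"wz": 0},{"hand": 1,"tx": 0,"ty": 0,"tz": 0,"wx": 0,"wy": 0,"wz": 0},{"hand": 1,"tx": 0,"ty": 0,"tz": 0,"wx": 0,"wy": 0,"wz": 0},{"hand": 1,"tx": 0,"ty": 0,"tz": 0,"wx": 0,"wy": 0,"wz": 0},{"hand": 1,"tx": 0,"ty": 0,"tz": 0,"wx": 0,"wy": 0,"wz": 0}]}}

```text
time: 24.22
tool_pos: [545.8, -119.7, 70.7]
tcp_rot: [3.141, 0.0, -1.571]
contact_force: [0.0, 0.8, 0.5]
grip_width: 47.2
```

```bash
python3 go.py 546 -120 71 -90
```

```text
t 24.22 pos [ 545.8 -119.7   70.7] yaw -90.0 grip 47.2
turn units [0. 0. 0.] shift units [ 0.01 -0.   -0.01] norm 0.01
```

Call:
{"fn": "drive_tool", "kwargs": {"deltas": [{"hand": -1,"tx": 0,"ty": 0,"tz": 0,"wx": 0,"wy": 0,"wz": 0},{"hand": -1,"tx": 0,"ty": 0,"tz": 0,"wx": 0,"wy": 0,"wz": 0},{"hand": -1,"tx": 0,"ty": 0,"tz": 0,"wx": 0,"wy": 0,"wz": 0},{"hand": -1,"tx": 0,"ty": 0,"tz": 0,"wx": 0,"wy": 0,"wz": 0},{"hand": -1,"tx": 0,"ty": 0,"tz": 0,"wx": 0,"wy": 0,"wz": 0},{"hand": -1,"tx": 0,"ty": 0,"tz": -0.2,"wx": 0,"wy": 0,"wz": 0},{"hand": -1,"tx": 0,"ty": 0,"tz": -0.5,"wx": 0,"wy": 0,"wz": 0},{"hand": -1,"tx": 0,"ty": 0,"tz": -0.7,"wx": 0,"wy": 0,"wz": 0},{"hand": -1,"tx": 0,"ty": 0,"tz": -0.7,"wx": 0,"wy": 0,"wz": 0},{"hand": -1,"tx": 0,"ty": 0,"tz": -0.4,"wx": 0,"wy": 0,"wz": 0},{"hand": -1,"tx": 0,"ty": 0,"tz": 0,"wx": 0,"wy": 0,"wz": 0}]}}

```text
time: 25.13
tool_pos: [547.9, -120.4, 175.5]
tcp_rot: [-3.134, -0.003, -1.57]
contact_force: [0.4, 0.4, -0.7]
grip_width: 91.8
```

```bash
python3 go.py 424 276 120 -90;python3 snap.py wrist w12
```

```text
t 25.13 pos [ 547.9 -120.4  175.5] yaw -90.0 grip 91.8
turn units [-0.09 -0.03  0.  ] shift units [-9.91  3.1   1.39] norm 10.48
```

View pics/w12.png

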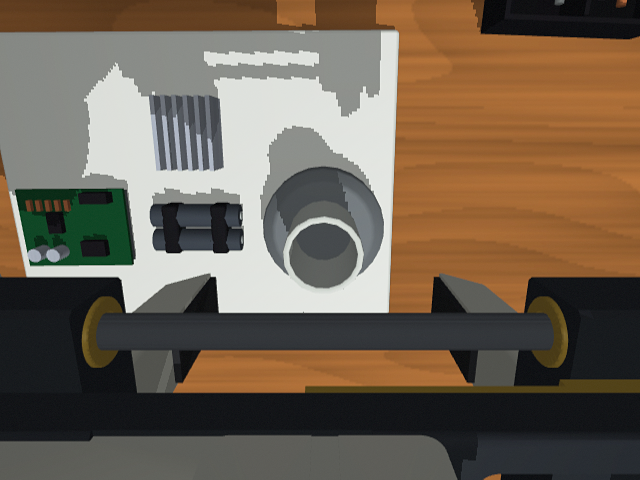

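The diffuser stands on the base, rim about (323,255), base outline at columns 263–383. Next, the grey cap.

Call:
{"fn": "drive_tool", "kwargs": {"deltas": [{"hand": -1,"tx": -0.4,"ty": 0.12,"tz": 0,"wx": 0,"wy": 0,"wz": 0},{"hand": -1,"tx": -0.8,"ty": 0.25,"tz": 0,"wx": 0,"wy": 0,"wz": 0},{"hand": -1,"tx": -0.8,"ty": 0.25,"tz": 0,"wx": 0,"wy": 0,"wz": 0},{"hand": -1,"tx": -0.8,"ty": 0.25,"tz": 0,"wx": 0,"wy": 0,"wz": 0},{"hand": 0,"tx": -0.8,"ty": 0.25,"tz": 0,"wx": 0,"wy": 0,"wz": 0},{"hand": 0,"tx": -0.8,"ty": 0.25,"tz": 0,"wx": 0,"wy": 0,"wz": 0},{"hand": 0,"tx": -0.8,"ty": 0.25,"tz": 0,"wx": 0,"wy": 0,"wz": 0},{"hand": 0,"tx": -0.8,"ty": 0.25,"tz": 0,"wx": 0,"wy": 0,"wz": 0},{"hand": 0,"tx": -0.8,"ty": 0.25,"tz": 0.1,"wx": 0,"wy": 0,"wz": 0},{"hand": 0,"tx": -0.8,"ty": 0.25,"tz": 0.2,"wx": 0,"wy": 0,"wz": 0},{"hand": 0,"tx": -0.8,"ty": 0.25,"tz": 0.3,"wx": 0,"wy": 0,"wz": 0},{"hand": 0,"tx": -0.8,"ty": 0.25,"tz": 0.3,"wx": 0,"wy": 0,"wz": 0},{"hand": 0,"tx": -0.5,"ty": 0.15,"tz": 0.2,"wx": 0,"wy": 0,"wz": 0},{"hand": 0,"tx": -0.2,"ty": 0.05,"tz": 0.1,"wx": 0,"wy": 0,"wz": 0},{"hand": 0,"tx": 0,"ty": 0,"tz": 0,"wx": 0,"wy": 0,"wz": 0},{"hand": 0,"tx": 0,"ty": 0,"tz": 0,"wx": 0,"wy": 0,"wz": 0},{"hand": 0,"tx": 0,"ty": 0,"tz": 0,"wx": 0,"wy": 0,"wz": 0},{"hand": 0,"tx": 0,"ty": 0,"tz": 0,"wx": 0,"wy": 0,"wz": 0}]}}

```text
time: 26.68
tool_pos: [423.5, 275.2, 123.1]
tcp_rot: [-3.141, 0.0, -1.572]
contact_force: [-0.3, 0.1, -0.4]
grip_width: 45.7
```

```bash
python3 go.py 424 276 28 -90;python3 snap.py wrist w13
```

```text
t 26.68 pos [423.5 275.2 123.1] yaw -90.1 grip 45.7
turn units [-0.01  0.   -0.02] shift units [-0.02 -0.01  2.38] norm 2.38
```

View pics/w13.png

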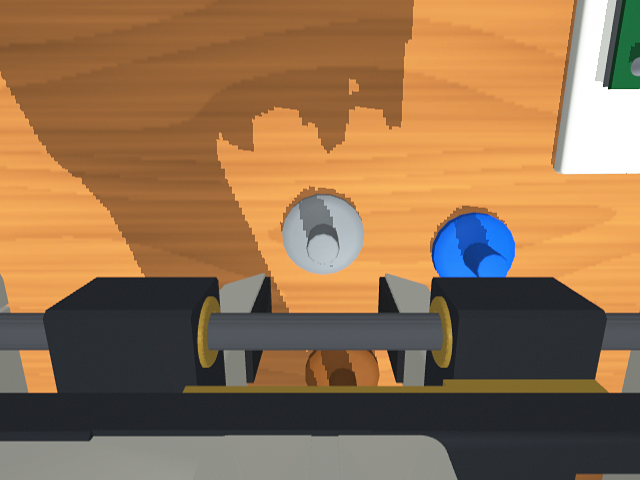

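The grey cap is dead ahead, disc about (323,233), between the blue one on the right and the brown one below. I'll fit the disc at z = 10.

```bash
python3 - <<'E'
from h import *
import pickle
m=pickle.load(open('pics/w13.pkl','rb'))
a=cv2.imread('pics/w13.png');hsv=cv2.cvtColor(a,cv2.COLOR_BGR2HSV)
k=(hsv[...,1]<60).astype(np.uint8)*255
k[:,:270]=0;k[:,375:]=0;k[:180]=0;k[276:]=0
c=max(cv2.findContours(k,cv2.RETR_EXTERNAL,cv2.CHAIN_APPROX_NONE)[0],key=cv2.contourArea)
print(cv2.boundingRect(c))
P=ray(m,c.reshape(-1,2),8)[:,:2].astype(np.float32);print(cv2.fitEllipse(P))
print(ray(m,[[322,243]],38),ray(m,[[322,252]],38))
E
```

```text
(282, 194, 82, 81)
((424.6667785644531, 276.25347900390625), (54.16276550292969, 54.995357513427734), 86.5615463256836)
[[427.54609861 276.55259213  38.        ]] [[421.93004128 276.56859439  38.        ]]
```

Call:
{"fn": "drive_tool", "kwargs": {"deltas": [{"hand": 0,"tx": -0.03,"ty": -0.03,"tz": 0.4,"wx": 0,"wy": 0,"wz": 0},{"hand": 0,"tx": 0,"ty": 0,"tz": 0.6,"wx": 0,"wy": 0,"wz": 0},{"hand": 0,"tx": 0,"ty": 0,"tz": 0.6,"wx": 0,"wy": 0,"wz": 0},{"hand": 0,"tx": 0,"ty": 0,"tz": 0.4,"wx": 0,"wy": 0,"wz": 0},{"hand": 0,"tx": 0,"ty": 0,"tz": 0.2,"wx": 0,"wy": 0,"wz": 0},{"hand": 0,"tx": 0,"ty": 0,"tz": 0,"wx": 0,"wy": 0,"wz": 0},{"hand": 0,"tx": 0,"ty": 0,"tz": 0,"wx": 0,"wy": 0,"wz": 0},{"hand": 0,"tx": 0,"ty": 0,"tz": 0,"wx": 0,"wy": 0,"wz": 0},{"hand": 0,"tx": 0,"ty": 0,"tz": 0,"wx": 0,"wy": 0,"wz": 0}]}}

```text
time: 27.48
tool_pos: [425.0, 277.7, 35.9]
tcp_rot: [-3.139, 0.001, -1.571]
contact_force: [0.3, -0.2, 0.4]
grip_width: 45.8
```

```bash
python3 go.py 424.6 276.3 28 -90
```

```text
t 27.48 pos [425.  277.7  35.9] yaw -90.0 grip 45.8
turn units [-0.03  0.01  0.  ] shift units [0.03 0.01 0.2 ] norm 0.2
```

Call:
{"fn": "drive_tool", "kwargs": {"deltas": [{"hand": 0,"tx": 0.02,"ty": 0,"tz": 0.1,"wx": 0,"wy": 0,"wz": 0},{"hand": 0,"tx": 0,"ty": 0,"tz": 0.08,"wx": 0,"wy": 0,"wz": 0},{"hand": 0,"tx": 0,"ty": 0,"tz": 0,"wx": 0,"wy": 0,"wz": 0},{"hand": 0,"tx": 0,"ty": 0,"tz": 0,"wx": 0,"wy": 0,"wz": 0},{"hand": 1,"tx": 0,"ty": 0,"tz": 0,"wx": 0,"wy": 0,"wz": 0},{"hand": 1,"tx": 0,"ty": 0,"tz": 0,"wx": 0,"wy": 0,"wz": 0},{"hand": 1,"tx": 0,"ty": 0,"tz": 0,"wx": 0,"wy": 0,"wz": 0},{"hand": 1,"tx": 0,"ty": 0,"tz": 0,"wx": 0,"wy": 0,"wz": 0},{"hand": 1,"tx": 0,"ty": 0,"tz": 0,"wx": 0,"wy": 0,"wz": 0},{"hand": 1,"tx": 0,"ty": 0,"tz": 0,"wx": 0,"wy": 0,"wz": 0},{"hand": 1,"tx": 0,"ty": 0,"tz": 0,"wx": 0,"wy": 0,"wz": 0},{"hand": 1,"tx": 0,"ty": 0,"tz": 0,"wx": 0,"wy": 0,"wz": 0},{"hand": 1,"tx": 0,"ty": 0,"tz": 0,"wx": 0,"wy": 0,"wz": 0}]}}

```text
time: 28.57
tool_pos: [424.2, 276.7, 27.6]
tcp_rot: [-3.142, 0.0, -1.571]
contact_force: [-0.2, -1.1, -0.2]
grip_width: 19.4
```

```bash
python3 go.py 424.6 276.3 28 -90; python3 snap.py top t14; python3 - <<'E'
import cv2
a=cv2.imread('pics/t14.png');cv2.imwrite('pics/t14c.png',cv2.resize(a[120:260,240:430],(760,560),interpolation=cv2.INTER_CUBIC))
E
```

```text
t 28.57 pos [424.2 276.7  27.6] yaw -90.0 grip 19.4
turn units [-0.  0.  0.] shift units [ 0.01 -0.01 -0.01] norm 0.02
```

View pics/t14c.png

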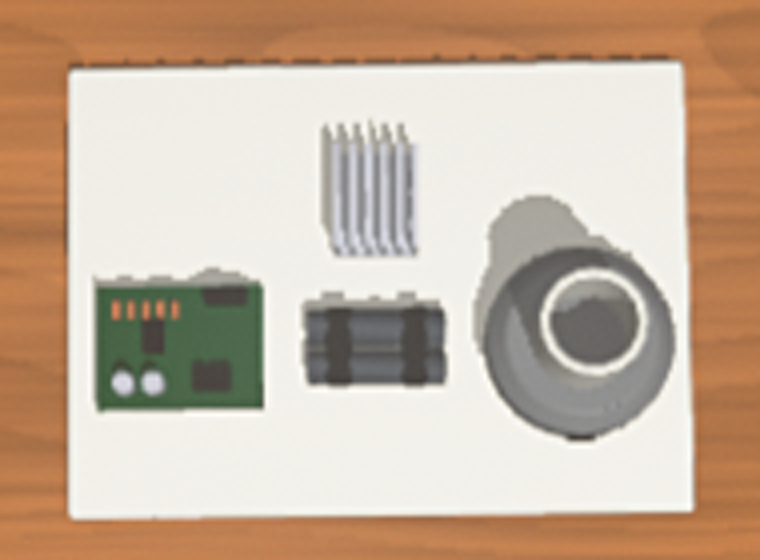

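The cap's knob is gripped (19.4 mm). The top view now shows everything: battery ≈ (375,347), heat sink ≈ (372,195), tube rim ≈ (595,322) in the crop. I'll fit the rim at z = 97.

```bash
python3 - <<'E'
from h import *
import pickle
m=pickle.load(open('pics/t14.pkl','rb'))
f=lambda c:np.array(c)/4+[240,120]-.4
a=cv2.imread('pics/t14.png');hsv=cv2.cvtColor(a,cv2.COLOR_BGR2HSV)
k=((hsv[...,2]>190)).astype(np.uint8)*255
z=np.zeros_like(k);z[184:216,372:405]=k[184:216,372:405]
c=max(cv2.findContours(z,cv2.RETR_EXTERNAL,cv2.CHAIN_APPROX_NONE)[0],key=cv2.contourArea)
P=ray(m,c.reshape(-1,2),97)[:,:2].astype(np.float32);print('rim',cv2.fitEllipse(P))
print('rim by eye',ray(m,f([[595,322]]),97))
b=ray(m,f([[305,308],[444,308],[444,385],[305,385]]),22);print('batt',b.mean(0),np.ptp(b,0))
print('pcb',ray(m,f([[97,284],[263,284],[263,408],[97,408]]),23).mean(0))
print('lamp flat', ray(m,[[385.3,204.3]],42))
E
```

```text
rim ((545.8275146484375, -116.78605651855469), (45.44040298461914, 46.004676818847656), 100.78166198730469)
rim by eye [[ 545.77795605 -117.22925334   97.        ]]
batt [545.89924149 -19.75857479  22.        ] [37.36623386 66.38410596  0.        ]
pcb [546.58378459  72.829391    23.        ]
lamp flat [[ 546.13896895 -116.98385108   42.        ]]
```

The rim is at (545.8, −116.8) against the base top at (546, −117) in the same view, so the diffuser is centred to within a millimetre. Lift the cap and carry it over.

Call:
{"fn": "drive_tool", "kwargs": {"deltas": [{"hand": 1,"tx": 0,"ty": 0,"tz": -0.2,"wx": 0,"wy": 0,"wz": 0},{"hand": 1,"tx": 0,"ty": 0,"tz": -0.6,"wx": 0,"wy": 0,"wz": 0},{"hand": 1,"tx": 0,"ty": 0,"tz": -0.8,"wx": 0,"wy": 0,"wz": 0},{"hand": 1,"tx": 0,"ty": 0,"tz": -0.8,"wx": 0,"wy": 0,"wz": 0},{"hand": 1,"tx": 0,"ty": 0,"tz": -0.7,"wx": 0,"wy": 0,"wz": 0},{"hand": 1,"tx": 0,"ty": 0,"tz": -0.3,"wx": 0,"wy": 0,"wz": 0},{"hand": 1,"tx": 0,"ty": 0,"tz": 0,"wx": 0,"wy": 0,"wz": 0}]}}

```text
time: 29.2
tool_pos: [425.7, 277.4, 167.2]
tcp_rot: [-3.135, 0.003, -1.57]
contact_force: [0.8, 0.3, -1.4]
grip_width: 19.1
```

Call:
{"fn": "drive_tool", "kwargs": {"deltas": [{"hand": 1,"tx": 0.3,"ty": -0.1,"tz": 0,"wx": 0,"wy": 0,"wz": 0},{"hand": 1,"tx": 0.6,"ty": -0.2,"tz": 0,"wx": 0,"wy": 0,"wz": 0},{"hand": 1,"tx": 0.7,"ty": -0.22,"tz": 0,"wx": 0,"wy": 0,"wz": 0},{"hand": 1,"tx": 0.7,"ty": -0.22,"tz": 0,"wx": 0,"wy": 0,"wz": 0},{"hand": 1,"tx": 0.7,"ty": -0.22,"tz": 0,"wx": 0,"wy": 0,"wz": 0},{"hand": 1,"tx": 0.7,"ty": -0.22,"tz": 0,"wx": 0,"wy": 0,"wz": 0},{"hand": 1,"tx": 0.7,"ty": -0.22,"tz": 0,"wx": 0,"wy": 0,"wz": 0},{"hand": 1,"tx": 0.7,"ty": -0.22,"tz": 0,"wx": 0,"wy": 0,"wz": 0},{"hand": 1,"tx": 0.7,"ty": -0.22,"tz": 0,"wx": 0,"wy": 0,"wz": 0},{"hand": 1,"tx": 0.7,"ty": -0.22,"tz": 0,"wx": 0,"wy": 0,"wz": 0},{"hand": 1,"tx": 0.7,"ty": -0.22,"tz": 0,"wx": 0,"wy": 0,"wz": 0},{"hand": 1,"tx": 0.7,"ty": -0.22,"tz": 0,"wx": 0,"wy": 0,"wz": 0},{"hand": 1,"tx": 0.7,"ty": -0.22,"tz": 0,"wx": 0,"wy": 0,"wz": 0},{"hand": 1,"tx": 0.5,"ty": -0.15,"tz": 0,"wx": 0,"wy": 0,"wz": 0},{"hand": 1,"tx": 0.3,"ty": -0.1,"tz": 0,"wx": 0,"wy": 0,"wz": 0},{"hand": 1,"tx": 0.1,"ty": -0.05,"tz": 0,"wx": 0,"wy": 0,"wz": 0},{"hand": 1,"tx": 0,"ty": 0,"tz": 0,"wx": 0,"wy": 0,"wz": 0},{"hand": 1,"tx": 0,"ty": 0,"tz": 0,"wx": 0,"wy": 0,"wz": 0},{"hand": 1,"tx": 0,"ty": 0,"tz": 0,"wx": 0,"wy": 0,"wz": 0},{"hand": 1,"tx": 0,"ty": 0,"tz": 0,"wx": 0,"wy": 0,"wz": 0}]}}

```text
time: 30.87
tool_pos: [544.8, -102.1, 163.6]
tcp_rot: [3.141, 0.0, -1.569]
contact_force: [-0.8, 0.7, -0.3]
grip_width: 19.3
```

```bash
python3 go.py 545.9 -119.5 125 -90; python3 snap.py wrist w15
```

```text
t 30.87 pos [ 544.8 -102.1  163.6] yaw -89.9 grip 19.3
turn units [0.   0.   0.02] shift units [ 0.44 -0.03  0.96] norm 1.06
```

View pics/w15.png

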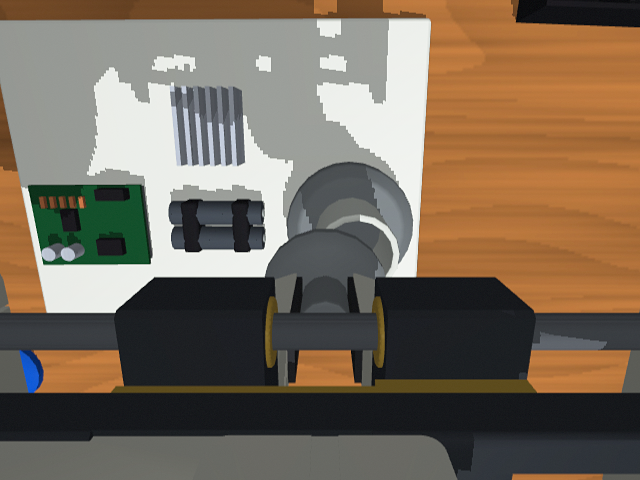

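The cap hangs level, 17 mm short of the tube (as my rows summed). Finish the approach.

Call:
{"fn": "drive_tool", "kwargs": {"deltas": [{"hand": 1,"tx": 0.15,"ty": -0.03,"tz": 0,"wx": 0,"wy": 0,"wz": 0},{"hand": 1,"tx": 0.2,"ty": 0,"tz": 0,"wx": 0,"wy": 0,"wz": 0},{"hand": 1,"tx": 0.09,"ty": 0,"tz": 0.2,"wx": 0,"wy": 0,"wz": 0},{"hand": 1,"tx": 0,"ty": 0,"tz": 0.3,"wx": 0,"wy": 0,"wz": 0},{"hand": 1,"tx": 0,"ty": 0,"tz": 0.2,"wx": 0,"wy": 0,"wz": 0},{"hand": 1,"tx": 0,"ty": 0,"tz": 0,"wx": 0,"wy": 0,"wz": 0},{"hand": 1,"tx": 0,"ty": 0,"tz": 0,"wx": 0,"wy": 0,"wz": 0},{"hand": 1,"tx": 0,"ty": 0,"tz": 0,"wx": 0,"wy": 0,"wz": 0},{"hand": 1,"tx": 0,"ty": 0,"tz": 0,"wx": 0,"wy": 0,"wz": 0}]}}

```text
time: 31.67
tool_pos: [546.6, -121.0, 136.0]
tcp_rot: [-3.141, -0.0, -1.571]
contact_force: [-0.5, 0.0, -0.6]
grip_width: 19.3
```

```bash
python3 go.py 545.9 -119.5 125 -90; python3 snap.py wrist w16
```

```text
t 31.67 pos [ 546.6 -121.   136. ] yaw -90.0 grip 19.3
turn units [-0.01 -0.    0.  ] shift units [-0.04  0.02  0.28] norm 0.28
```

View pics/w16.png

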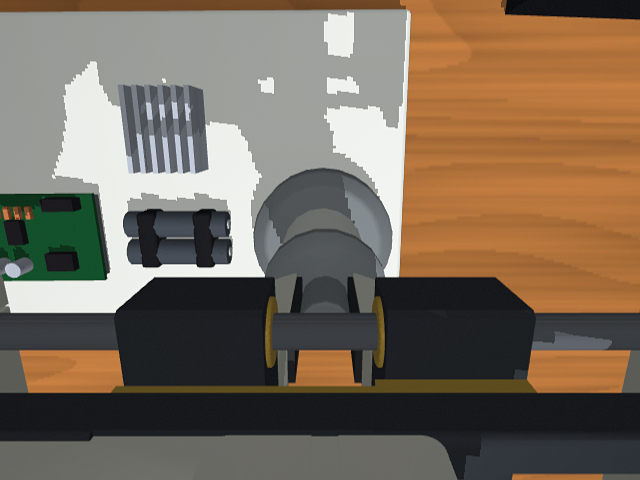

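The cap is over the tube and aligned. Lower the last 11 mm.

Call:
{"fn": "drive_tool", "kwargs": {"deltas": [{"hand": 1,"tx": -0.02,"ty": 0.01,"tz": 0.1,"wx": 0,"wy": 0,"wz": 0},{"hand": 1,"tx": 0,"ty": 0,"tz": 0.1,"wx": 0,"wy": 0,"wz": 0},{"hand": 1,"tx": 0,"ty": 0,"tz": 0.03,"wx": 0,"wy": 0,"wz": 0},{"hand": 1,"tx": 0,"ty": 0,"tz": 0,"wx": 0,"wy": 0,"wz": 0},{"hand": 1,"tx": 0,"ty": 0,"tz": 0,"wx": 0,"wy": 0,"wz": 0},{"hand": 1,"tx": 0,"ty": 0,"tz": 0,"wx": 0,"wy": 0,"wz": 0},{"hand": 1,"tx": 0,"ty": 0,"tz": 0,"wx": 0,"wy": 0,"wz": 0}]}}

```text
time: 32.3
tool_pos: [546.0, -120.2, 126.4]
tcp_rot: [-3.141, -0.0, -1.571]
contact_force: [0.2, -0.3, -0.9]
grip_width: 18.8
```

```bash
python3 go.py 545.9 -119.5 124.6 -90
```

```text
t 32.3 pos [ 546.  -120.2  126.4] yaw -90.0 grip 18.8
turn units [-0. -0.  0.] shift units [-0.02  0.    0.05] norm 0.05
```

Call:
{"fn": "drive_tool", "kwargs": {"deltas": [{"hand": 1,"tx": -0.01,"ty": 0,"tz": 0.04,"wx": 0,"wy": 0,"wz": 0},{"hand": 1,"tx": 0,"ty": 0,"tz": 0,"wx": 0,"wy": 0,"wz": 0},{"hand": 1,"tx": 0,"ty": 0,"tz": 0,"wx": 0,"wy": 0,"wz": 0},{"hand": 1,"tx": 0,"ty": 0,"tz": 0,"wx": 0,"wy": 0,"wz": 0}]}}

```text
time: 32.63
tool_pos: [545.9, -119.7, 124.7]
tcp_rot: [-3.142, 0.0, -1.57]
contact_force: [-0.3, 0.3, -1.2]
grip_width: 19.1
```

```bash
python3 go.py 545.9 -119.5 124.6 -90
```

```text
t 32.63 pos [ 545.9 -119.7  124.7] yaw -90.0 grip 19.1
turn units [-0.  0.  0.] shift units [-0.01 -0.    0.  ] norm 0.01
```

Call:
{"fn": "drive_tool", "kwargs": {"deltas": [{"hand": 0,"tx": 0,"ty": 0,"tz": 0,"wx": 0,"wy": 0,"wz": 0},{"hand": 0,"tx": 0,"ty": 0,"tz": 0,"wx": 0,"wy": 0,"wz": 0},{"hand": 0,"tx": 0,"ty": 0,"tz": 0,"wx": 0,"wy": 0,"wz": 0},{"hand": 0,"tx": 0,"ty": 0,"tz": 0,"wx": 0,"wy": 0,"wz": 0},{"hand": 0,"tx": 0,"ty": 0,"tz": -0.2,"wx": 0,"wy": 0,"wz": 0},{"hand": 0,"tx": 0,"ty": 0,"tz": -0.4,"wx": 0,"wy": 0,"wz": 0},{"hand": 0,"tx": 0,"ty": 0,"tz": -0.7,"wx": 0,"wy": 0,"wz": 0},{"hand": 0,"tx": 0,"ty": 0,"tz": -0.7,"wx": 0,"wy": 0,"wz": 0},{"hand": 0,"tx": 0,"ty": 0,"tz": -0.4,"wx": 0,"wy": 0,"wz": 0},{"hand": 0,"tx": 0.4,"ty": 0.2,"tz": -0.1,"wx": 0,"wy": 0,"wz": 0},{"hand": 0,"tx": 0.7,"ty": 0.2,"tz": 0,"wx": 0,"wy": 0,"wz": 0},{"hand": 0,"tx": 0.8,"ty": 0.2,"tz": 0,"wx": 0,"wy": 0,"wz": 0},{"hand": 0,"tx": 0.8,"ty": 0.2,"tz": 0,"wx": 0,"wy": 0,"wz": 0},{"hand": 0,"tx": 0.8,"ty": 0.2,"tz": 0,"wx": 0,"wy": 0,"wz": 0},{"hand": 0,"tx": 0.8,"ty": 0.2,"tz": 0,"wx": 0,"wy": 0,"wz": 0},{"hand": 0,"tx": 0.5,"ty": 0.1,"tz": 0,"wx": 0,"wy": 0,"wz": 0},{"hand": 0,"tx": 0.2,"ty": 0,"tz": 0,"wx": 0,"wy": 0,"wz": 0},{"hand": 0,"tx": 0,"ty": 0,"tz": 0,"wx": 0,"wy": 0,"wz": 0},{"hand": 0,"tx": 0,"ty": 0,"tz": 0,"wx": 0,"wy": 0,"wz": 0}]}}

```text
time: 34.22
tool_pos: [494.1, -319.2, 224.8]
tcp_rot: [-3.141, 0.001, -1.571]
contact_force: [0.3, 0.8, 0.1]
grip_width: 45.7
```

```bash
python3 go.py 545.9 -319.7 200 -90; python3 snap.py top t17; python3 snap.py scene s17
```

```text
t 34.22 pos [ 494.1 -319.2  224.8] yaw -90.0 grip 45.7
turn units [-0.    0.01 -0.  ] shift units [ 0.01 -1.3   0.62] norm 1.44
```

View pics/t17.png

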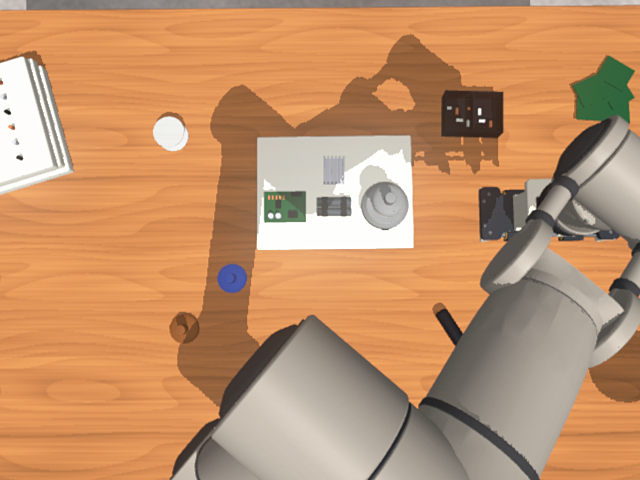

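View pics/s17.png

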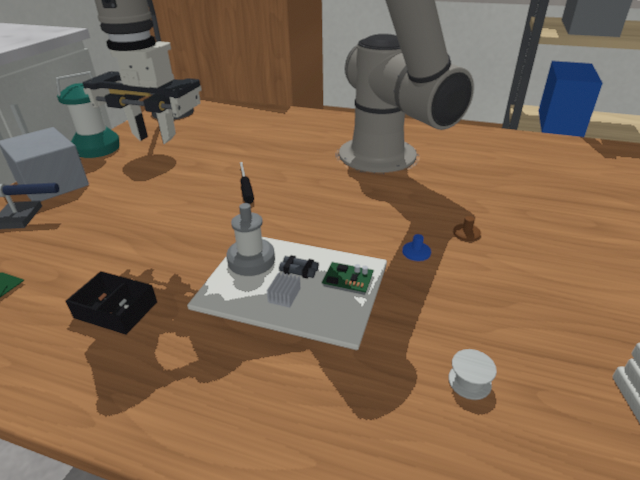

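The scene view shows the tube and cap upright on the base, about (247,230). Reel, bin and screwdriver are where they were. One close check of the cap's centring.

```bash
python3 - <<'E'
import cv2,numpy as np
a=cv2.imread('pics/t17.png');b=cv2.imread('pics/s17.png')
cv2.imwrite('pics/fin.png',np.hstack([cv2.resize(a[170:240,350:420],(400,400),interpolation=cv2.INTER_CUBIC),cv2.resize(b[200:280,207:287],(400,400),interpolation=cv2.INTER_CUBIC)]))
E
```

```text
(no output)
```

View pics/fin.png

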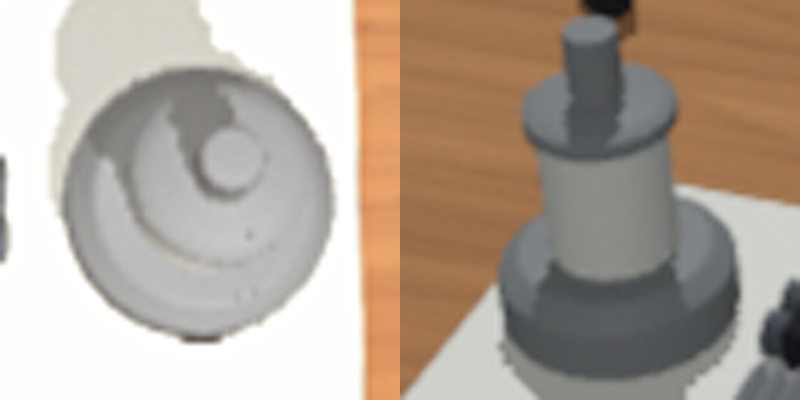

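```bash
python3 - <<'E'
from h import *
import pickle
m=pickle.load(open('pics/t17.pkl','rb'))
print('knob',ray(m,[[389.9,197.0]],135).round(1),'rim was 545.8,-116.8; lamp 546,-117')
from plant import *
o=get_obs();print(o['time'],o['contact_force'],o['dq'].round(3))
print(close_job())
E
```

```text
knob [[ 545.4 -116.1  135. ]] rim was 545.8,-116.8; lamp 546,-117
34.3167 [ 0.09007873  0.16276779 -0.26747337] [ 0.008 -0.001  0.    -0.002 -0.004 -0.003]
the job is handed in; nothing more can be done
None
```

The lantern kit is set out on the foam board and the job is handed in at about 34 s of the 106 s allowed. Handing in gives no verdict, so what follows rests on my own camera checks.

- **Battery pack:** it lies flat between the base and the circuit board, about 3 mm off midway in y and under 1 mm in x.
- **Heat sink:** it stands fins up behind the pack, about 70 mm centre to centre and about 3 mm off the board's middle line. That leaves a gap of roughly 26 mm, against the 30 mm asked for.
- **Diffuser:** it stands upright on the lantern base, within about 1 mm of its centre.
- **Cap:** the grey cap sits on the diffuser, knob up, within about 1 mm of its centre. The blue and brown look-alikes were left alone.
- **Bystanders:** the reel and the parts bin look unmoved in the last pictures. The arm hid most of the screwdriver from above, but it looked in place in the scene view.

The top and wrist cameras (and the arm) disagreed by 2–4 mm in y. I measured that offset at the battery placement and corrected for it when placing the diffuser and cap. It explains most of the battery pack's 3 mm error, which I left because it is well within the 15 mm limit.

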